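# Load a bearing on the indexing slide and hold it at the click

### The arm

A 7-joint arm with a two-finger parallel gripper is mounted at the origin on the work surface; the furniture and walls round the work are solid. World frame = base frame: x ahead of the robot, y to its left, z up, the work surface at z = 0. Lengths are in m, angles in degrees, forces in N, time in s.
With the tool pointing down it reaches from about 0.425 to 0.825 m from the base axis. Payload 3.6 kg.
Tool frame: the origin (TCP) lies on the centre line of the jaws, within the pads' length; the fingertips stand 19 mm ahead of it and the grasp point (between the pads) is the TCP; z points along the fingers, y is the line along which they close (so a half turn about z gives the same grasp; the last joint's range is limited). The gripper opens to 85 mm and grips with 20 to 120 N. Pads are 22 mm wide; open, the fingers measure 114 mm over their backs; the gripper's body (76 mm by 85 mm) begins 54 mm behind the grasp point. The pads swing forward as they close: fully open they stand 13 mm farther back than shut.
Start: joints at [-68.383, 35.231, -0.722, 81.555, 0.464, 63.22, -2.315], TCP at [0.255, 0.598, 0.22] pointing down, gripper open.
Joint ranges: [-178.69, 178.69], [-17.37, 117.87], [-77.05, 75.6], [15.02, 138.74], [-78.02, 258.01], [0.78, 113.62], [-162.83, 162.83]. Speed limits (degrees/s): [159.86, 159.86, 180, 180, 180, 180, 180].

### API

Orientations are given as [roll, pitch, yaw] about the fixed x, y, z axes, in that order (R = Rz(yaw) Ry(pitch) Rx(roll)).
In Python, from plant import state, camera, camera_model, close_job gives the robot as it stands.
- The arm moves only by the tool play_rows, never from a script. Its argument "rows" is a list of rows, each an object of numbers: "tx", "ty", "tz": the shift along the tool's x, y, z in cm; "ax", "ay", "az": the turn, a rotation vector about the tool's x, y, z in rad; "jaw": the opening, from -1 (shut) to 1 (fully open), so that 0 is half open. A call has 1 to 8 rows; each row shifts and turns the commanded pose from where the row before left it, along the tool's axes as they then stand; what a row does not reach is not made up. A row lasts 1/8 s, in which the tool goes at most 62.5 mm and 10.7 degrees, less where a joint would pass 70% of its speed; a pose out of reach is approached as far as the arm can. A call with a gripper value outside its range is refused whole. The fingers move at their own pace and stop on an object; the grip force is fixed at half the most. Time passes only in rows, so rows that do not move let the fingers close. It gives the time, the measured TCP pose, the force, the opening and the grip force at its end, in the units of the state.
- state(): the state, without advancing time (a new reading comes with each control period).
- camera(name): name is "scene" or "top" or "wrist"; returns the picture (400x640x3 uint8, red, green, blue); there is no depth.
- camera_model(name): a dict with "camera_matrix" (3x3 intrinsics, pixels), "xyz" and "attitude" of the camera in the world. Camera axes: x right, y down, z forward; pixel columns grow to the right and rows downward; lengths in m; the calibration is good to about 2 mm. A picture is of the moment at which its call begins: read the wrist's pose just before it. camera_model takes no time and is no camera call; for the wrist camera it gives the pose at the moment of the call.
- close_job(): hands the job in; it is judged then, once.
The state is a dict: "t": time; "joint_pos": joint angles; "joint_vel": joint speeds; "joint_torque": joint torques, N m; "tcp_pos": TCP position; "eef_rot": TCP orientation; "force": force on the tool from outside, world axes, zero at the start; "ft_torque": the same for the moment, N m; "opening": finger opening in m; "grasp_force": force on a finger pad.
Only numpy, scipy, OpenCV 4.12 (cv2) and the standard library are available. Lean on these libraries where they do the work, as an engineer would, in place of code of your own. Each camera call takes 0.05 s, during which the arm holds its last target. There are 200 camera calls.

### The job

Lay the loose ball bearing flat in the round pocket of the slide's carriage and let go of it. Then take the carriage by its red knob and slide it along the rail, pocket end first, until you feel the spring ball click into the hidden notch; do not run on to the end of the rail. Finish still gripping the knob with the carriage held at the notch for the inspection picture, the bearing in its pocket and the other things on the table left alone.

Things in the scene. Friction and masses are not known exactly. Their poses are not given: they have to be found in the camera images.
- rail: Indexing slide, fixed to the table: dark base 66 x 300 mm with two aluminium tracks and a blue end block (22 mm high) at each end. Origin at the centre of its underside on the table; its y axis runs along the rail in the direction in which the carriage must be slid, z up.
- travel (a joint): Travel of the carriage along the rail's +y, m: 0 at the start of travel, 0.16 at the far end stop; it starts at 0 to 0.025. It slides with about 1 N of drag and stays where it is left. The hidden notch lies at a travel between 0.065 and 0.115, different each time. A travel over 0.15 counts as run on to the end.
- detent_ball (a joint): Drop of the hidden spring ball under the carriage, m: 0 on the plain rail, about 0.003 in the middle of the notch, over 0.0014 within about 4 mm of it. In the last 7 mm the ball pulls the carriage in with up to about 7 N; past the middle it resists with about 6 to 9 N over 7 mm; beyond 8 to 9 mm it has ridden out and the carriage slides freely again.
- pocket (a point): Centre of the floor of the round pocket in the carriage, 32 mm from the carriage's middle towards the rail's +y, 24 mm above the table; axes as the rail's. The pocket is 38 mm wide, 4 mm deep, open at the top.
- knob (a point): Point to grip on the red knob that stands on the carriage, on its axis, 54 mm above the table; axes as the rail's. The knob is 22 mm across the rail and 20 mm along it with rounded edges; its flat sides reach from 23 mm below this point to 12 mm above it, and the carriage's top face is 26 mm below it. It stands 70 mm behind the pocket (towards the rail's -y).
- bearing_center (a point): Centre of the steel ball bearing, a ring 32 mm in diameter and 9 mm high, 28 to 56 g, that lies flat on the table in front of the slide, on the robot's side; this point is 4.5 mm above its underside.
- tape: Bystander: roll of black tape, 64 mm wide, 19 mm high, on the table to the right of the bearing; origin under its centre.
- reel: Bystander: small blue reel of solder, 57 x 40 mm, 30 mm high, on the table to the right of the slide; origin under its centre.
- carriage: The carriage that slides on the rail: an aluminium plate 56 mm wide, 124 mm long, 12 mm thick, its top 28 mm above the table, with the pocket in its +y half and the red knob on its -y half. Origin at the middle of its underside, 16 mm above the table; axes as the rail's.
Things that resemble listed ones, but are neither listed nor needed, are in the scene too. Of the things that look like the part that bears bearing_center, the smaller one is meant.

How it is judged (in metres and radians):
On the way:
1. the bearing lies flat in the pocket, let go, with the carriage not yet at the notch (horizontal distance between bearing_center and pocket below 0.005 m and z of bearing_center in the frame of pocket below 0.0065 m and angle between bearing_center's own z axis and vertical below 0.15 rad and contact force between the fingers and anything else below 0.1 N and value of joint detent_ball below 0.001 m), for 0.2 s.
At the end, for the whole second after the job is handed in: The spring ball has dropped more than 1.4 mm into the notch (carriage within about 4 mm of it), the carriage is still, the fingers are around the knob (grasp point within 13 mm of its axis) and press on it with more than 2 N, and the bearing lies flat in the pocket (centre within 5 mm) (value of joint detent_ball above 0.0014 m and value of joint travel between 0.055 and 0.125 m and velocity of joint travel between -0.005 and 0.005 m/s and contact force between the fingers and carriage above 2 N and horizontal distance between bearing_center and pocket below 0.005 m and z of bearing_center in the frame of pocket below 0.0065 m and angle between bearing_center's own z axis and vertical below 0.15 rad and horizontal distance between the grasp point and knob below 0.013 m and distance between the grasp point and knob below 0.03 m); the arm keeps its last pose, push and grip.
It fails at once if the carriage is run on to the end of the rail (travel over 0.15) (value of joint travel above 0.15 m).
It fails at once if the tape or the reel is moved by more than 25 mm (distance of any of tape, reel from where it was at the start of the episode above 0.025 m).
It also fails if it takes over 72 s, if anything falls off the work surface, if the arm or the gripper's body presses on something with over 40 N, if the wrist force passes 120 N, or if a joint passes its speed limit or range.

## Working session

There is one attempt and no reset: what is moved stays moved. The work goes in short steps, Python scripts to look and compute and a tool call to move; the robot and the scene stay as the last step left them, time stands still between calls to the robot, and variables do not carry over. Pictures are saved under pics/ and viewed, at most 10 in all, crops included, and the job is handed in when it is done.

Besides the shell and the picture viewer there is one more tool, called after "Request:" by a JSON object that holds its "fn" and its "kwargs", one argument or row to a line. play_rows: Moves the arm, as the interface text tells. Its arguments: {"type":"object","properties":{"rows":{"type":"array","items":{"type":"object","properties":{"tx":{"type":"number"},"ty":{"type":"number"},"tz":{"type":"number"},"ax":{"type":"number"},"ay":{"type":"number"},"az":{"type":"number"},"jaw":{"type":"number"}}}}},"required":["rows"]}

```bash
ls; mkdir -p pics
cat > h.py <<'E'
import numpy as np, cv2
from scipy.spatial.transform import Rotation as R
from plant import state, camera, camera_model, close_job
def ray(m,u,v):
    K=np.array(m["camera_matrix"]); 
    a=np.array(m["attitude"]); Rm=a if a.shape==(3,3) else R.from_euler('xyz',a,degrees=True).as_matrix()
    return np.array(m["xyz"]),Rm@np.linalg.solve(K,[u,v,1.])
def plane(m,u,v,z):
    o,d=ray(m,u,v); return o+d*(z-o[2])/d[2]
def shot(name,f):
    m=camera_model(name); im=camera(name); cv2.imwrite('pics/'+f,im[:,:,::-1]); np.save('pics/'+f+'.npy',im); return m,im
E
python3 - <<'E'
from h import *
s=state(); print(s)
for n in ["top","scene"]:
    m,im=shot(n,n+"0.png"); print(n,m)
E
```

```text
pics
{'t': 0.0, 'joint_pos': array([-68.38457929,  35.28921923,  -0.72386065,  81.64242193,
         0.46197097,  63.21931356,  -2.31396619]), 'joint_vel': array([ 0.0396996 ,  0.04094221,  0.03760527, -0.1133794 ,  0.0874696 ,
        0.02198268, -0.04280063]), 'joint_torque': array([ 2.48999686e-04, -4.69216418e+01,  2.58910004e-01, -1.71033579e+01,
        9.85866529e-03,  9.61480953e-03,  1.02662625e-06]), 'tcp_pos': array([0.25502917, 0.59700542, 0.21873211]), 'eef_rot': array([-1.79851843e+02, -3.09361083e-04,  1.56870702e+02]), 'force': array([-0.02582075, -0.1676486 , -0.00334443]), 'ft_torque': array([-0.00141113, -0.01947655,  0.04480666]), 'grasp_force': 0.0, 'opening': 0.08532101859634576}
top {'camera_matrix': array([[427.80997345,   0.        , 316.43289214],
       [  0.        , 427.80997345, 202.40170189],
       [  0.        ,   0.        ,   1.        ]]), 'xyz': array([ 0.49015863, -0.07318029,  0.96506473]), 'attitude': array([-176.74350407,   -0.62620902,  -90.47392152])}
scene {'camera_matrix': array([[457.103447  ,   0.        , 312.76754775],
       [  0.        , 457.103447  , 202.92578284],
       [  0.        ,   0.        ,   1.        ]]), 'xyz': array([0.1750556 , 0.442809  , 0.64356112]), 'attitude': array([-131.90838257,    0.29552076, -146.99563234])}
```

View pics/top0.png

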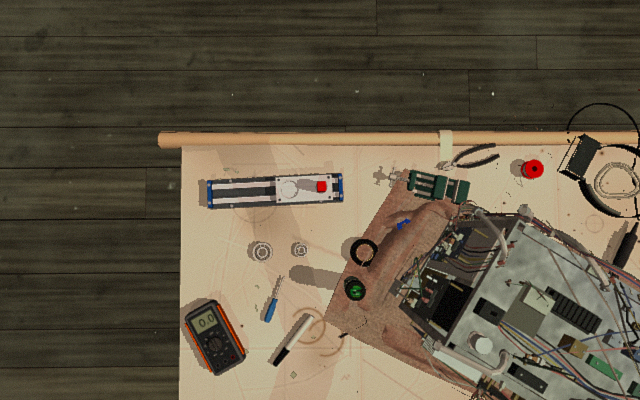

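View pics/scene0.png

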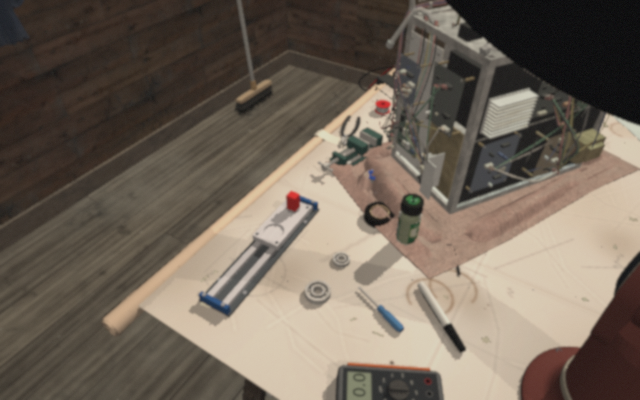

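Top view: the rail runs from about (208,193) to (343,187), knob at (321,187), pocket at (290,189). There are two bearings, a large one at (261,252) and a small one at (300,250). Tape is at (363,252), and the tall rack is to the right. In the scene view the knob is at (293,201), the small bearing at (341,260), and a tall bottle at (409,220).

Run:
```python
from h import *
def cent(mask,x0,y0,x1,y1):
    mm=np.zeros_like(mask);mm[y0:y1,x0:x1]=mask[y0:y1,x0:x1]
    n,l,st,c=cv2.connectedComponentsWithStats(mm); i=1+np.argmax(st[1:,4]); return c[i],st[i]
T=camera_model("top");S=camera_model("scene")
t=np.load('pics/top0.png.npy').astype(int);s=np.load('pics/scene0.png.npy').astype(int)
for nm,im,m,red,blues in [("top",t,T,(305,170,340,205),[(200,170,222,215),(330,165,352,210)]),("scene",s,S,(280,185,305,220),[(195,280,240,320),(300,190,325,225)])]:
    r,g,b=im[...,0],im[...,1],im[...,2]
    c,st=cent(((r>120)&(g<70)&(b<80)).astype(np.uint8),*red); print(nm,"knob",c,st,plane(m,*c,.066),plane(m,*c,.055))
    for q in blues:
        c,st=cent(((b>r+30)&(b>70)).astype(np.uint8),*q); print(" blue",c,st,plane(m,*c,.022))
print(plane(T,300,250,.009),plane(T,290,189,.028),plane(T,363,252,.019),plane(T,403,225,.03),plane(S,341,259,.009), plane(T,261,252,.009))
a=cv2.resize(t[160:275,200:420].astype(np.uint8),None,fx=3.6,fy=3.6,interpolation=cv2.INTER_CUBIC)
cv2.imwrite('pics/crop.png',a[:,:,::-1])
```

```text
top knob [321.13793103 185.45977011] [317 181   9  10  87] [ 0.57696307 -0.09365424  0.066     ] [ 0.57802512 -0.09390474  0.055     ]
 blue [209.13636364 193.5       ] [207 181   5  26  88] [0.56519898 0.15246515 0.022     ]
 blue [340.41818182 186.47272727] [339 179   4  16  55] [ 0.57865177 -0.13733214  0.022     ]
scene knob [293.95604396 198.82417582] [288 193  12  18  91] [ 0.56474243 -0.08567487  0.066     ] [ 0.57216425 -0.09574016  0.055     ]
 blue [214.84285714 302.72857143] [200 293  30  21 210] [0.55668392 0.15590981 0.022     ]
 blue [305.41176471 199.97058824] [301 197  10   7  34] [ 0.57261727 -0.13569921  0.022     ]
[ 0.43874756 -0.04666264  0.009     ] [ 0.57331956 -0.02604574  0.028     ] [ 0.43366998 -0.18566068  0.019     ] [ 0.49231473 -0.27281387  0.03      ] [ 0.43590895 -0.04752694  0.009     ] [0.43509419 0.03993865 0.009     ]
```

View pics/crop.png

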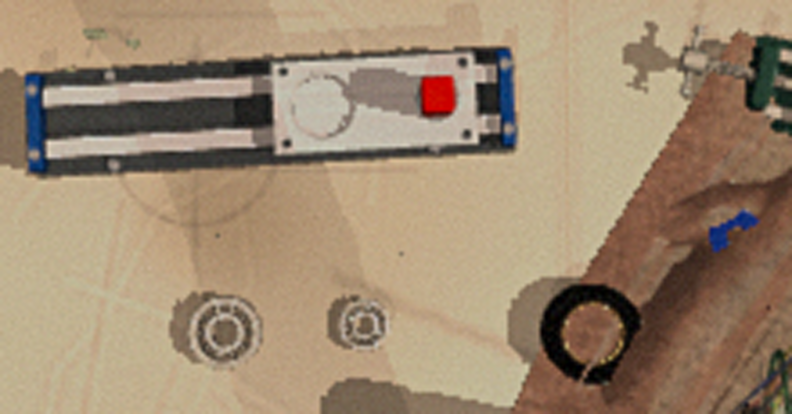

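The crop confirms the small bearing at px (300.8,249.7), world ≈(0.438,-0.047). The pocket is at px (289.4,189.4) and the knob at world ≈(0.578,-0.094), 69 mm from the pocket, which fits the given 70 mm. Rail yaw is about 2.7°. I'll turn the tool so it closes across the rail, then move above the bearing.

Request:
{"fn": "play_rows", "kwargs": {
  "rows": [
    {"az":0.16,"jaw":1},
    {"az":0.16,"jaw":1},
    {"az":0.16,"jaw":1},
    {"az":0.16,"jaw":1},
    {"az":0.16,"jaw":1},
    {"az":0.16,"jaw":1},
    {"az":0.16,"jaw":1},
    {"ty":5,"jaw":1}
  ]
}}

```text
schema error: expected keys tx, ty, tz, ax, ay, az, jaw
```

Request:
{"fn": "play_rows", "kwargs": {
  "rows": [
    {"ty":5,"jaw":1},
    {"ty":5,"jaw":1},
    {"tx":-5,"jaw":1},
    {"tx":-5,"jaw":1},
    {"tx":-5,"jaw":1},
    {"tx":-5,"jaw":1},
    {"tx":-5,"jaw":1},
    {"tx":-5,"jaw":1}
  ]
}}

```text
schema error: expected keys tx, ty, tz, ax, ay, az, jaw
```

Request:
{"fn": "play_rows", "kwargs": {
  "rows": [
    {"tx":-5,"jaw":1},
    {"tx":-5,"jaw":1},
    {"tx":-5,"jaw":1},
    {"tx":-5,"jaw":1},
    {"tx":-5,"jaw":1},
    {"tx":-5,"jaw":1},
    {"tx":-4.8,"jaw":1},
    {"jaw":1}
  ]
}}

```text
schema error: expected keys tx, ty, tz, ax, ay, az, jaw
```

Run:
```python
from h import *
s=state(); print(s['t'],s['tcp_pos'],s['eef_rot'],s['joint_pos'])
m,im=shot("wrist","w1.png"); print(m)
```

```text
0.1 [0.25507744 0.59705092 0.21884568] [-1.79864068e+02  1.06686415e-03  1.56869452e+02] [-68.38364705  35.28314239  -0.72260706  81.63469663   0.46312852
  63.22094573  -2.31372815]
{'camera_matrix': array([[357.61751242,   0.        , 319.36600726],
       [  0.        , 357.61751242, 202.21588557],
       [  0.        ,   0.        ,   1.        ]]), 'xyz': array([0.18706613, 0.62754455, 0.37361519]), 'attitude': array([163.22341014,   0.22152588,  66.83561888])}
```

View pics/w1.png

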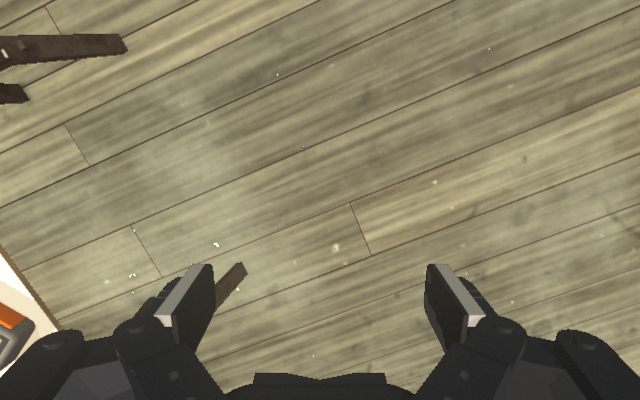

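The wrist view shows only floor. All keys are required in every row, so I'm resending the moves in full.

Request:
{"fn": "play_rows", "kwargs": {
  "rows": [
    {"tx":0,"ty":0,"tz":0,"ax":0,"ay":0,"az":0.16,"jaw":1},
    {"tx":0,"ty":0,"tz":0,"ax":0,"ay":0,"az":0.16,"jaw":1},
    {"tx":0,"ty":0,"tz":0,"ax":0,"ay":0,"az":0.16,"jaw":1},
    {"tx":0,"ty":0,"tz":0,"ax":0,"ay":0,"az":0.16,"jaw":1},
    {"tx":0,"ty":0,"tz":0,"ax":0,"ay":0,"az":0.16,"jaw":1},
    {"tx":0,"ty":0,"tz":0,"ax":0,"ay":0,"az":0.16,"jaw":1},
    {"tx":0,"ty":0,"tz":0,"ax":0,"ay":0,"az":0.16,"jaw":1},
    {"tx":0,"ty":5,"tz":0,"ax":0,"ay":0,"az":0,"jaw":1}
  ]
}}

```text
t: 1.15
tcp_pos: [0.2987, 0.6027, 0.2194]
eef_rot: [-179.7, -0.1, 93.2]
force: [0.0, 0.5, 0.4]
opening: 0.0854
grasp_force: 0.0
```

Request:
{"fn": "play_rows", "kwargs": {
  "rows": [
    {"tx":0,"ty":5,"tz":0,"ax":0,"ay":0,"az":0,"jaw":1},
    {"tx":0,"ty":5,"tz":0,"ax":0,"ay":0,"az":0,"jaw":1},
    {"tx":-5,"ty":0,"tz":0,"ax":0,"ay":0,"az":0,"jaw":1},
    {"tx":-5,"ty":0,"tz":0,"ax":0,"ay":0,"az":0,"jaw":1},
    {"tx":-5,"ty":0,"tz":0,"ax":0,"ay":0,"az":0,"jaw":1},
    {"tx":-5,"ty":0,"tz":0,"ax":0,"ay":0,"az":0,"jaw":1},
    {"tx":-5,"ty":0,"tz":0,"ax":0,"ay":0,"az":0,"jaw":1},
    {"tx":-5,"ty":0,"tz":0,"ax":0,"ay":0,"az":0,"jaw":1}
  ]
}}

```text
t: 2.15
tcp_pos: [0.4191, 0.3034, 0.2198]
eef_rot: [-180.0, 0.0, 92.7]
force: [1.1, -0.2, -0.0]
opening: 0.0855
grasp_force: 0.0
```

Request:
{"fn": "play_rows", "kwargs": {
  "rows": [
    {"tx":-5,"ty":0,"tz":0,"ax":0,"ay":0,"az":0,"jaw":1},
    {"tx":-5,"ty":0,"tz":0,"ax":0,"ay":0,"az":0,"jaw":1},
    {"tx":-5,"ty":0,"tz":0,"ax":0,"ay":0,"az":0,"jaw":1},
    {"tx":-5,"ty":0,"tz":0,"ax":0,"ay":0,"az":0,"jaw":1},
    {"tx":-5,"ty":0,"tz":0,"ax":0,"ay":0,"az":0,"jaw":1},
    {"tx":-5,"ty":0,"tz":0,"ax":0,"ay":0,"az":0,"jaw":1},
    {"tx":-5,"ty":0,"tz":0,"ax":0,"ay":0,"az":0,"jaw":1},
    {"tx":-3,"ty":0,"tz":0,"ax":0,"ay":0,"az":0,"jaw":1}
  ]
}}

```text
t: 3.15
tcp_pos: [0.4368, -0.0772, 0.22]
eef_rot: [180.0, 0.0, 92.5]
force: [0.3, 1.1, 0.5]
opening: 0.0856
grasp_force: 0.0
```

Request:
{"fn": "play_rows", "kwargs": {
  "rows": [
    {"tx":0,"ty":0,"tz":0,"ax":0,"ay":0,"az":0,"jaw":1},
    {"tx":0,"ty":0,"tz":0,"ax":0,"ay":0,"az":0,"jaw":1}
  ]
}}

```text
t: 3.4
tcp_pos: [0.4371, -0.0734, 0.2197]
eef_rot: [-180.0, -0.1, 92.8]
force: [-0.3, 0.9, -0.3]
opening: 0.0855
grasp_force: 0.0
```

Run:
```python
from h import *
s=state(); print(s['t'],s['tcp_pos'],s['eef_rot'],s['joint_pos'])
m,im=shot("wrist","w2.png"); print(m)
np.save('pics/m2.npy',m)
```

```text
3.4 [ 0.43705772 -0.07336102  0.21971524] [-1.79966359e+02 -5.38040062e-02  9.27651203e+01] [-11.09363625  18.10122251  23.53475038 114.39119626  -9.46790687
  49.36108876  20.36455676]
{'camera_matrix': array([[357.61751242,   0.        , 319.36600726],
       [  0.        , 357.61751242, 202.21588557],
       [  0.        ,   0.        ,   1.        ]]), 'xyz': array([0.43304536, 0.00121266, 0.37453387]), 'attitude': array([1.63199317e+02, 8.10910604e-02, 2.73260457e+00])}
```

View pics/w2.png

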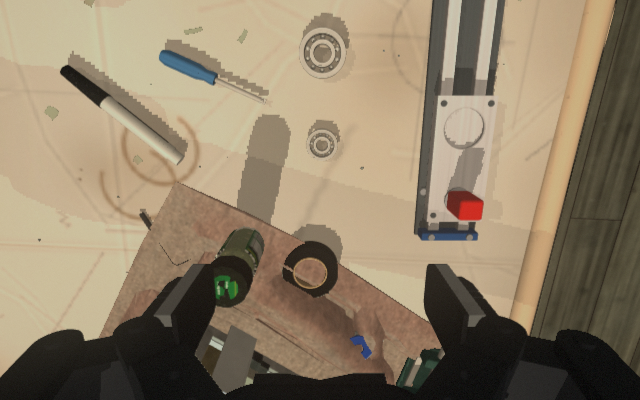

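Wrist view: small bearing at about (321,144), large one at (323,53), pocket rim at (464,128), knob top at (467,207), tape at (310,269). Next I'll refine these with contours.

Run:
```python
from h import *
m=np.load('pics/m2.npy',allow_pickle=True).item(); im=np.load('pics/w2.png.npy')
g=cv2.cvtColor(im,cv2.COLOR_RGB2GRAY)
def up(x0,y0,x1,y1,f=6): return cv2.resize(g[y0:y1,x0:x1],None,fx=f,fy=f,interpolation=cv2.INTER_CUBIC)
def circ(x0,y0,x1,y1,rmin,rmax,p2,z,f=6):
    a=cv2.medianBlur(up(x0,y0,x1,y1,f),7)
    c=cv2.HoughCircles(a,cv2.HOUGH_GRADIENT,1,5,param1=100,param2=p2,minRadius=int(rmin*f),maxRadius=int(rmax*f))
    for u,v,r in (c[0][:3] if c is not None else []):
        U,V=(u+.5)/f-.5+x0,(v+.5)/f-.5+y0
        p=plane(m,U,V,z); q=plane(m,U+r/f,V,z); print("  px",U,V,r/f,"->",p,"diam mm",2e3*np.linalg.norm(q-p))
print("bearing");circ(298,120,346,168,12,20,20,.009)
print("pocket");circ(438,100,490,156,17,25,20,.028)
# mean of 4 plate screws dark
for n,(x0,y0,x1,y1) in dict(a=(438,98,452,110),b=(484,97,496,110),c=(428,209,438,221)).items():
    w=g[y0:y1,x0:x1].astype(float); w=np.clip(np.median(w)-w-40,0,None); yy,xx=np.mgrid[y0:y1,x0:x1]
    U,V=(w*xx).sum()/w.sum(),(w*yy).sum()/w.sum(); print(n,U,V,plane(m,U,V,.028))
r=im.astype(int);mask=(r[...,0]>200)&(r[...,1]<60)&(r[...,2]<60)
ys,xs=np.nonzero(mask); print("knobtop",xs.mean(),ys.mean(),len(xs),plane(m,xs.mean(),ys.mean(),.066))
bl=((r[...,2]>r[...,0]+30)&(r[...,2]>60)); bl[:225]=0;bl[246:]=0;bl[:,:410]=0;bl[:,482:]=0;ys,xs=np.nonzero(bl);print("blue",xs.min(),xs.max(),ys.min(),ys.max(),plane(m,xs.mean(),ys.mean(),.02))
# left edge of track/aluminium: fit angle from plate's left edge
pts=[]
for v in range(112,200,4):
    row=cv2.GaussianBlur(g,(3,3),0)[v,415:460].astype(int); d=np.diff(row); pts.append(plane(m,415+np.argmax(d)+.5,v,.028))
pts=np.array(pts); x,y=pts[:,0],pts[:,1]; k=np.polyfit(y,x,1); res=x-np.polyval(k,y); ok=abs(res)<.003;k=np.polyfit(y[ok],x[ok],1);print("yaw",-np.degrees(np.arctan(k[0])),ok.sum(),k)
big=np.hstack([up(290,112,354,176,6),up(434,96,498,160,6)])
cv2.imwrite('pics/c2.png',big)
```

```text
bearing
  px 321.5 144.5 12.55 -> [ 0.4370341 -0.0476378  0.009    ] diam mm 25.55263960290627
  px 322.16666 144.0 13.3 -> [ 0.43768672 -0.04709911  0.009     ] diam mm 27.068573843199903
  px 320.83334 144.0 13.233334 -> [ 0.4363314  -0.04716406  0.009     ] diam mm 26.933214833076985
pocket
  px 462.0 125.333336 21.883333 -> [ 0.56925031 -0.02059596  0.028     ] diam mm 41.55133466572728
  px 459.83334 125.5 23.833334 -> [ 0.5672205  -0.02084858  0.028     ] diam mm 45.26034423424641
  px 461.66666 126.333336 21.733332 -> [ 0.56908572 -0.0215375   0.028     ] diam mm 41.299366175935496
a 443.44383259911893 102.96751101321586 [ 0.54862383 -0.00107911  0.028     ]
b 490.7339140207924 102.99859511098623 [0.59269585 0.00099782 0.028     ]
c 432.70214752567693 214.86181139122314 [ 0.55395717 -0.11123959  0.028     ]
knobtop 470.81639344262294 210.74098360655736 305 [ 0.57466911 -0.09331881  0.066     ]
blue 422 476 233 239 [ 0.57710056 -0.13716805  0.02      ]
yaw 2.605114587610186 22 [-0.04549919  0.54270139]
```

View pics/c2.png

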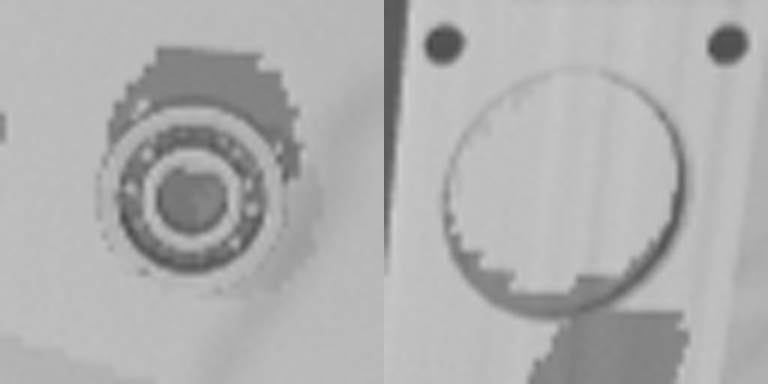

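Everything is consistent: pocket (0.571,-0.023), knob (0.575,-0.093), plate yaw 2.7°, bearing (0.437,-0.0475). Next I'll descend over the bearing.

Request:
{"fn": "play_rows", "kwargs": {
  "rows": [
    {"tx":2.6,"ty":0.1,"tz":0,"ax":0,"ay":0,"az":0,"jaw":1},
    {"tx":0,"ty":0,"tz":4.3,"ax":0,"ay":0,"az":0,"jaw":1},
    {"tx":0,"ty":0,"tz":4.3,"ax":0,"ay":0,"az":0,"jaw":1},
    {"tx":0,"ty":0,"tz":4.3,"ax":0,"ay":0,"az":0,"jaw":1},
    {"tx":0,"ty":0,"tz":4.0,"ax":0,"ay":0,"az":0,"jaw":1},
    {"tx":0,"ty":0,"tz":0,"ax":0,"ay":0,"az":0,"jaw":1},
    {"tx":0,"ty":0,"tz":0,"ax":0,"ay":0,"az":0,"jaw":1}
  ]
}}

```text
t: 4.32
tcp_pos: [0.4378, -0.0478, 0.0519]
eef_rot: [179.9, -0.0, 92.8]
force: [1.1, -0.5, -0.0]
opening: 0.0855
grasp_force: 0.0
```

Run:
```python
from h import *
s=state(); print(s['t'],s['tcp_pos'],s['eef_rot'],s['joint_pos'])
m,im=shot("wrist","w3.png"); np.save('pics/m3.npy',m)
# project expected bearing centre
K=m['camera_matrix'];Rm=R.from_euler('xyz',m['attitude'],degrees=True).as_matrix()
for p in [(.437,-.0475,.009),tuple(s['tcp_pos'][:2])+(.009,)]:
    q=K@(Rm.T@(np.array(p)-m['xyz']));print(q[:2]/q[2])
```

```text
4.325 [ 0.43778233 -0.04784019  0.05186578] [ 1.79911455e+02 -4.59501554e-03  9.27772024e+01] [ -6.06605213  34.04681278  13.7751498  125.34713371 -20.37060438
  22.57128447  27.10749724]
[319.08381812 225.84659715]
[320.38182935 226.44633691]
```

View pics/w3.png

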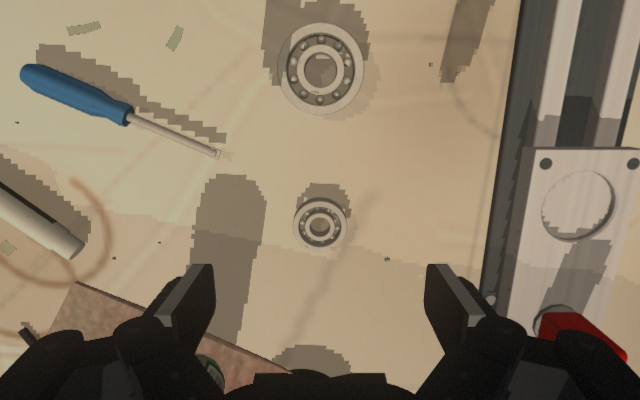

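The small bearing appears at (319.5,224.5), about 1 mm further in +y than predicted. I'll correct for that, descend and grip.

Request:
{"fn": "play_rows", "kwargs": {
  "rows": [
    {"tx":0.1,"ty":0,"tz":1.5,"ax":0,"ay":0,"az":0,"jaw":1},
    {"tx":0,"ty":0,"tz":1.4,"ax":0,"ay":0,"az":0,"jaw":1},
    {"tx":0,"ty":0,"tz":0,"ax":0,"ay":0,"az":0,"jaw":1},
    {"tx":0,"ty":0,"tz":0,"ax":0,"ay":0,"az":0,"jaw":-0.1},
    {"tx":0,"ty":0,"tz":0,"ax":0,"ay":0,"az":0,"jaw":-0.1},
    {"tx":0,"ty":0,"tz":0,"ax":0,"ay":0,"az":0,"jaw":-0.1},
    {"tx":0,"ty":0,"tz":0,"ax":0,"ay":0,"az":0,"jaw":-0.1}
  ]
}}

```text
t: 5.25
tcp_pos: [0.437, -0.0475, 0.0221]
eef_rot: [180.0, 0.0, 92.7]
force: [-0.0, 0.2, 0.2]
opening: 0.0386
grasp_force: 0.0
```

Request:
{"fn": "play_rows", "kwargs": {
  "rows": [
    {"tx":0,"ty":0,"tz":0,"ax":0,"ay":0,"az":0,"jaw":-0.5},
    {"tx":0,"ty":0,"tz":0,"ax":0,"ay":0,"az":0,"jaw":-0.8},
    {"tx":0,"ty":0,"tz":0,"ax":0,"ay":0,"az":0,"jaw":-1},
    {"tx":0,"ty":0,"tz":0,"ax":0,"ay":0,"az":0,"jaw":-1},
    {"tx":0,"ty":0,"tz":0,"ax":0,"ay":0,"az":0,"jaw":-1},
    {"tx":0,"ty":0,"tz":0,"ax":0,"ay":0,"az":0,"jaw":-1}
  ]
}}

```text
t: 6.0
tcp_pos: [0.4369, -0.0475, 0.0219]
eef_rot: [-180.0, 0.0, 92.7]
force: [0.1, 0.2, 1.0]
opening: 0.0001
grasp_force: 0.0
```

The jaws closed to 0, so the bearing was missed or squeezed out. Raising to look.

Request:
{"fn": "play_rows", "kwargs": {
  "rows": [
    {"tx":0,"ty":0,"tz":-4,"ax":0,"ay":0,"az":0,"jaw":-1},
    {"tx":0,"ty":0,"tz":-4,"ax":0,"ay":0,"az":0,"jaw":0},
    {"tx":-4,"ty":0,"tz":0,"ax":0,"ay":0,"az":0,"jaw":1},
    {"tx":0,"ty":0,"tz":0,"ax":0,"ay":0,"az":0,"jaw":1},
    {"tx":0,"ty":0,"tz":0,"ax":0,"ay":0,"az":0,"jaw":1},
    {"tx":0,"ty":0,"tz":0,"ax":0,"ay":0,"az":0,"jaw":1}
  ]
}}

```text
t: 6.75
tcp_pos: [0.4384, -0.0864, 0.1015]
eef_rot: [-179.9, -0.0, 92.8]
force: [-0.4, 1.0, -0.7]
opening: 0.0848
grasp_force: 0.0
```

Run:
```python
from h import *
s=state(); print(s['t'],s['tcp_pos'],s['eef_rot'],s['opening'])
m,im=shot("wrist","w4.png"); np.save('pics/m4.npy',m)
K=m['camera_matrix'];Rm=R.from_euler('xyz',m['attitude'],degrees=True).as_matrix()
q=K@(Rm.T@(np.array((.437,-.0465,.009))-m['xyz']));print(q[:2]/q[2])
```

```text
6.75 [ 0.43839023 -0.08641419  0.1015113 ] [-1.79928259e+02 -4.88902501e-02  9.27744505e+01] 0.08480375622359879
[321.32395543 146.81564883]
```

View pics/w4.png

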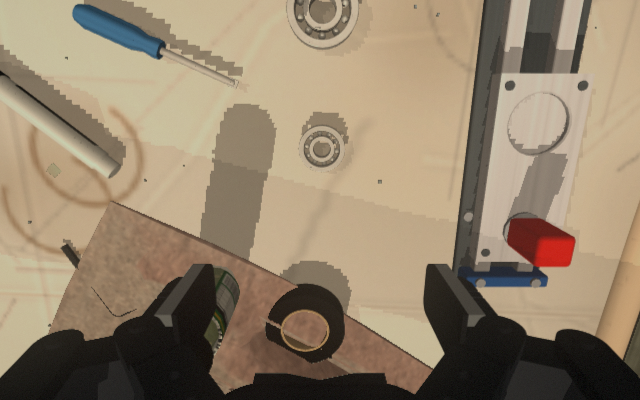

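The bearing is still at about (321.5,148), untouched, so the fingers closed above it. I'll find the true tip height by touching shut fingers to the bare table between the two bearings.

Request:
{"fn": "play_rows", "kwargs": {
  "rows": [
    {"tx":4,"ty":0,"tz":0,"ax":0,"ay":0,"az":0,"jaw":-1},
    {"tx":3.8,"ty":0,"tz":0,"ax":0,"ay":0,"az":0,"jaw":-1},
    {"tx":0,"ty":0,"tz":0,"ax":0,"ay":0,"az":0,"jaw":-1},
    {"tx":0,"ty":0,"tz":3.5,"ax":0,"ay":0,"az":0,"jaw":-1},
    {"tx":0,"ty":0,"tz":3.5,"ax":0,"ay":0,"az":0,"jaw":-1},
    {"tx":0,"ty":0,"tz":1,"ax":0,"ay":0,"az":0,"jaw":-1},
    {"tx":0,"ty":0,"tz":0,"ax":0,"ay":0,"az":0,"jaw":-1}
  ]
}}

```text
t: 7.68
tcp_pos: [0.435, -0.0101, 0.0217]
eef_rot: [-179.9, 0.0, 92.6]
force: [0.2, -0.5, -0.2]
opening: 0.0001
grasp_force: 0.0
```

Request:
{"fn": "play_rows", "kwargs": {
  "rows": [
    {"tx":0,"ty":0,"tz":0.2,"ax":0,"ay":0,"az":0,"jaw":-1},
    {"tx":0,"ty":0,"tz":0,"ax":0,"ay":0,"az":0,"jaw":-1}
  ]
}}

```text
t: 7.92
tcp_pos: [0.4357, -0.0095, 0.0207]
eef_rot: [179.9, 0.0, 92.7]
force: [0.2, 0.2, -0.2]
opening: -0.0
grasp_force: 0.0
```

Request:
{"fn": "play_rows", "kwargs": {
  "rows": [
    {"tx":0,"ty":0,"tz":0.2,"ax":0,"ay":0,"az":0,"jaw":-1},
    {"tx":0,"ty":0,"tz":0,"ax":0,"ay":0,"az":0,"jaw":-1}
  ]
}}

```text
t: 8.18
tcp_pos: [0.4352, -0.0094, 0.0181]
eef_rot: [180.0, -0.0, 92.7]
force: [-0.3, -0.3, -0.2]
opening: -0.0
grasp_force: 0.0
```

Request:
{"fn": "play_rows", "kwargs": {
  "rows": [
    {"tx":0,"ty":0,"tz":0.2,"ax":0,"ay":0,"az":0,"jaw":-1},
    {"tx":0,"ty":0,"tz":0,"ax":0,"ay":0,"az":0,"jaw":-1}
  ]
}}

```text
t: 8.43
tcp_pos: [0.435, -0.0095, 0.0158]
eef_rot: [-180.0, -0.0, 92.7]
force: [0.6, -0.2, -0.2]
opening: 0.0001
grasp_force: 0.0
```

Request:
{"fn": "play_rows", "kwargs": {
  "rows": [
    {"tx":0,"ty":0,"tz":0.2,"ax":0,"ay":0,"az":0,"jaw":-1},
    {"tx":0,"ty":0,"tz":0,"ax":0,"ay":0,"az":0,"jaw":-1}
  ]
}}

```text
t: 8.68
tcp_pos: [0.435, -0.0095, 0.0137]
eef_rot: [-180.0, -0.0, 92.7]
force: [0.4, -0.2, -0.2]
opening: -0.0004
grasp_force: 0.0
```

Request:
{"fn": "play_rows", "kwargs": {
  "rows": [
    {"tx":0,"ty":0,"tz":0.2,"ax":0,"ay":0,"az":0,"jaw":-1},
    {"tx":0,"ty":0,"tz":0,"ax":0,"ay":0,"az":0,"jaw":-1}
  ]
}}

```text
t: 8.93
tcp_pos: [0.435, -0.0095, 0.0118]
eef_rot: [-180.0, -0.0, 92.7]
force: [0.2, 0.3, 0.8]
opening: 0.0001
grasp_force: 0.0
```

Request:
{"fn": "play_rows", "kwargs": {
  "rows": [
    {"tx":0,"ty":0,"tz":0.1,"ax":0,"ay":0,"az":0,"jaw":-1},
    {"tx":0,"ty":0,"tz":0,"ax":0,"ay":0,"az":0,"jaw":-1}
  ]
}}

```text
t: 9.18
tcp_pos: [0.4351, -0.0095, 0.0109]
eef_rot: [-180.0, 0.0, 92.7]
force: [0.3, 0.2, 0.5]
opening: 0.0001
grasp_force: 0.0
```

Request:
{"fn": "play_rows", "kwargs": {
  "rows": [
    {"tx":0,"ty":0,"tz":0.1,"ax":0,"ay":0,"az":0,"jaw":-1},
    {"tx":0,"ty":0,"tz":0,"ax":0,"ay":0,"az":0,"jaw":-1}
  ]
}}

```text
t: 9.43
tcp_pos: [0.4351, -0.0095, 0.0099]
eef_rot: [-180.0, 0.0, 92.7]
force: [0.5, -0.5, -0.0]
opening: -0.0001
grasp_force: 0.0
```

Request:
{"fn": "play_rows", "kwargs": {
  "rows": [
    {"tx":0,"ty":0,"tz":0.1,"ax":0,"ay":0,"az":0,"jaw":-1},
    {"tx":0,"ty":0,"tz":0,"ax":0,"ay":0,"az":0,"jaw":-1}
  ]
}}

```text
t: 9.68
tcp_pos: [0.4351, -0.0095, 0.0088]
eef_rot: [-180.0, 0.0, 92.7]
force: [-0.1, 0.4, -0.7]
opening: 0.0001
grasp_force: 0.0
```

Request:
{"fn": "play_rows", "kwargs": {
  "rows": [
    {"tx":0,"ty":0,"tz":0.1,"ax":0,"ay":0,"az":0,"jaw":-1},
    {"tx":0,"ty":0,"tz":0,"ax":0,"ay":0,"az":0,"jaw":-1}
  ]
}}

```text
t: 9.93
tcp_pos: [0.435, -0.0095, 0.0078]
eef_rot: [-180.0, 0.0, 92.7]
force: [-0.2, 0.0, 0.1]
opening: -0.0001
grasp_force: 0.0
```

Request:
{"fn": "play_rows", "kwargs": {
  "rows": [
    {"tx":0,"ty":0,"tz":0.1,"ax":0,"ay":0,"az":0,"jaw":-1},
    {"tx":0,"ty":0,"tz":0,"ax":0,"ay":0,"az":0,"jaw":-1}
  ]
}}

```text
t: 10.18
tcp_pos: [0.4351, -0.0095, 0.0069]
eef_rot: [-180.0, 0.0, 92.7]
force: [-0.5, 0.1, -0.3]
opening: 0.0001
grasp_force: 0.0
```

Request:
{"fn": "play_rows", "kwargs": {
  "rows": [
    {"tx":0,"ty":0,"tz":0.1,"ax":0,"ay":0,"az":0,"jaw":-1},
    {"tx":0,"ty":0,"tz":0,"ax":0,"ay":0,"az":0,"jaw":-1}
  ]
}}

```text
t: 10.42
tcp_pos: [0.4351, -0.0095, 0.0058]
eef_rot: [-180.0, 0.0, 92.7]
force: [0.3, 0.8, 0.2]
opening: -0.0001
grasp_force: 0.0
```

Request:
{"fn": "play_rows", "kwargs": {
  "rows": [
    {"tx":0,"ty":0,"tz":0.1,"ax":0,"ay":0,"az":0,"jaw":-1},
    {"tx":0,"ty":0,"tz":0,"ax":0,"ay":0,"az":0,"jaw":-1}
  ]
}}

```text
t: 10.68
tcp_pos: [0.4351, -0.0095, 0.0048]
eef_rot: [-180.0, -0.0, 92.7]
force: [-0.1, -0.0, 0.1]
opening: -0.0001
grasp_force: 0.0
```

No contact at a reported z of 5 mm contradicts the tips being 19 mm ahead. I'll look from the side before going further.

Run:
```python
from h import *
m,im=shot("scene","s5.png")
K=m['camera_matrix'];Rm=R.from_euler('xyz',m['attitude'],degrees=True).as_matrix()
for p in [(.435,-.0095,0),(.435,-.0095,.0048),(.435,-.0095,.02),(.437,-.0475,.009)]:
    q=K@(Rm.T@(np.array(p)-m['xyz']));q=q[:2]/q[2];print(q,(q-[220,180])*4)
a=cv2.resize(im[180:325,220:420],None,fx=4,fy=4,interpolation=cv2.INTER_CUBIC);cv2.imwrite('pics/s5c.png',a[:,:,::-1])
print(state()['tcp_pos'],state()['joint_torque'],state()['joint_pos'])
```

```text
[330.49192878 276.12088396] [441.9677151  384.48353585]
[330.54782147 274.40367772] [442.19128589 377.61471086]
[330.72775555 268.87551501] [442.9110222  355.50206003]
[340.47713913 258.76437126] [481.90855651 315.05748506]
[ 0.43506904 -0.00954004  0.00486782] [ 2.99927437e-03 -3.68203747e+01  2.04979330e+00 -4.47588265e+00
  2.61264293e-03  1.70894455e-04  3.24658176e-04] [ -8.1790605   39.36987799   9.67252778 127.43235293 -24.48337192
  14.89563173  25.77551014]
```

View pics/s5c.png

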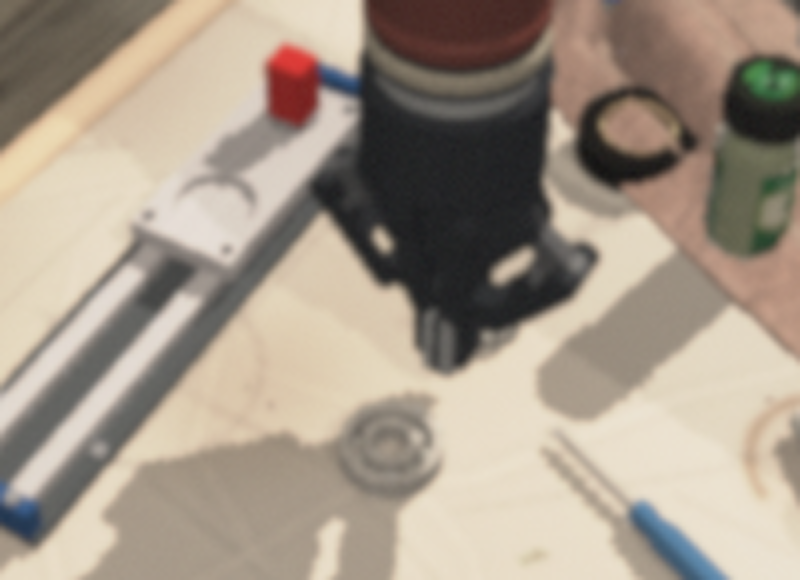

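The side view shows shut tips (crop px (442,370)) about 10 mm above the table point under the tool (442,384), so the real tips are about 25–30 mm higher than the stated geometry implies. The wrist picture agrees, since the pad spacing gives the same discrepancy. Continuing the touch-down.

Request:
{"fn": "play_rows", "kwargs": {
  "rows": [
    {"tx":0,"ty":0,"tz":0.3,"ax":0,"ay":0,"az":0,"jaw":-1},
    {"tx":0,"ty":0,"tz":0,"ax":0,"ay":0,"az":0,"jaw":-1}
  ]
}}

```text
t: 10.98
tcp_pos: [0.4349, -0.0095, 0.0017]
eef_rot: [-180.0, -0.0, 92.7]
force: [-0.8, 0.4, 0.1]
opening: 0.0001
grasp_force: 0.0
```

Request:
{"fn": "play_rows", "kwargs": {
  "rows": [
    {"tx":0,"ty":0,"tz":0.15,"ax":0,"ay":0,"az":0,"jaw":-1},
    {"tx":0,"ty":0,"tz":0,"ax":0,"ay":0,"az":0,"jaw":-1}
  ]
}}

```text
t: 11.22
tcp_pos: [0.435, -0.0095, 0.0003]
eef_rot: [-180.0, 0.0, 92.7]
force: [0.5, 0.4, 0.0]
opening: 0.0001
grasp_force: 0.0
```

Request:
{"fn": "play_rows", "kwargs": {
  "rows": [
    {"tx":0,"ty":0,"tz":0.1,"ax":0,"ay":0,"az":0,"jaw":-1},
    {"tx":0,"ty":0,"tz":0,"ax":0,"ay":0,"az":0,"jaw":-1}
  ]
}}

```text
t: 11.48
tcp_pos: [0.4351, -0.0095, -0.0006]
eef_rot: [-180.0, 0.0, 92.7]
force: [1.0, 0.4, 0.2]
opening: -0.0002
grasp_force: 0.0
```

Request:
{"fn": "play_rows", "kwargs": {
  "rows": [
    {"tx":0,"ty":0,"tz":0.15,"ax":0,"ay":0,"az":0,"jaw":-1},
    {"tx":0,"ty":0,"tz":0,"ax":0,"ay":0,"az":0,"jaw":-1}
  ]
}}

```text
t: 11.72
tcp_pos: [0.435, -0.0095, -0.0022]
eef_rot: [-180.0, 0.0, 92.7]
force: [-0.9, 0.4, -0.5]
opening: 0.0002
grasp_force: 0.0
```

Request:
{"fn": "play_rows", "kwargs": {
  "rows": [
    {"tx":0,"ty":0,"tz":0.1,"ax":0,"ay":0,"az":0,"jaw":-1},
    {"tx":0,"ty":0,"tz":0,"ax":0,"ay":0,"az":0,"jaw":-1}
  ]
}}

```text
t: 11.98
tcp_pos: [0.4351, -0.0095, -0.0031]
eef_rot: [-180.0, 0.0, 92.7]
force: [0.2, 0.7, 0.2]
opening: 0.0001
grasp_force: 0.0
```

Request:
{"fn": "play_rows", "kwargs": {
  "rows": [
    {"tx":0,"ty":0,"tz":0.1,"ax":0,"ay":0,"az":0,"jaw":-1},
    {"tx":0,"ty":0,"tz":0,"ax":0,"ay":0,"az":0,"jaw":-1}
  ]
}}

```text
t: 12.22
tcp_pos: [0.4351, -0.0095, -0.0041]
eef_rot: [-180.0, 0.0, 92.7]
force: [-0.1, 0.3, 0.4]
opening: -0.0001
grasp_force: 0.0
```

Request:
{"fn": "play_rows", "kwargs": {
  "rows": [
    {"tx":0,"ty":0,"tz":0.1,"ax":0,"ay":0,"az":0,"jaw":-1},
    {"tx":0,"ty":0,"tz":0,"ax":0,"ay":0,"az":0,"jaw":-1}
  ]
}}

```text
t: 12.48
tcp_pos: [0.435, -0.0095, -0.0052]
eef_rot: [-180.0, 0.0, 92.7]
force: [-0.2, 0.5, -0.1]
opening: 0.0004
grasp_force: 0.0
```

Request:
{"fn": "play_rows", "kwargs": {
  "rows": [
    {"tx":0,"ty":0,"tz":0.1,"ax":0,"ay":0,"az":0,"jaw":-1},
    {"tx":0,"ty":0,"tz":0,"ax":0,"ay":0,"az":0,"jaw":-1}
  ]
}}

```text
t: 12.72
tcp_pos: [0.4351, -0.0095, -0.0062]
eef_rot: [-180.0, 0.0, 92.7]
force: [-0.6, 0.8, -0.9]
opening: -0.0002
grasp_force: 0.0
```

Request:
{"fn": "play_rows", "kwargs": {
  "rows": [
    {"tx":0,"ty":0,"tz":0.1,"ax":0,"ay":0,"az":0,"jaw":-1},
    {"tx":0,"ty":0,"tz":0,"ax":0,"ay":0,"az":0,"jaw":-1}
  ]
}}

```text
t: 12.98
tcp_pos: [0.435, -0.0095, -0.0072]
eef_rot: [-180.0, 0.0, 92.7]
force: [0.2, -0.5, -0.1]
opening: -0.0
grasp_force: 0.0
```

Request:
{"fn": "play_rows", "kwargs": {
  "rows": [
    {"tx":0,"ty":0,"tz":0.1,"ax":0,"ay":0,"az":0,"jaw":-1},
    {"tx":0,"ty":0,"tz":0,"ax":0,"ay":0,"az":0,"jaw":-1}
  ]
}}

```text
t: 13.22
tcp_pos: [0.4351, -0.0095, -0.0081]
eef_rot: [-180.0, 0.0, 92.7]
force: [-0.8, -0.1, -0.7]
opening: -0.0004
grasp_force: 0.0
```

Request:
{"fn": "play_rows", "kwargs": {
  "rows": [
    {"tx":0,"ty":0,"tz":0.1,"ax":0,"ay":0,"az":0,"jaw":-1},
    {"tx":0,"ty":0,"tz":0,"ax":0,"ay":0,"az":0,"jaw":-1}
  ]
}}

```text
t: 13.48
tcp_pos: [0.435, -0.0095, -0.0092]
eef_rot: [-180.0, -0.0, 92.7]
force: [0.2, 0.2, 0.4]
opening: -0.0001
grasp_force: 0.0
```

Request:
{"fn": "play_rows", "kwargs": {
  "rows": [
    {"tx":0,"ty":0,"tz":0.1,"ax":0,"ay":0,"az":0,"jaw":-1},
    {"tx":0,"ty":0,"tz":0,"ax":0,"ay":0,"az":0,"jaw":-1}
  ]
}}

```text
t: 13.72
tcp_pos: [0.435, -0.0095, -0.0102]
eef_rot: [-180.0, 0.0, 92.7]
force: [-0.6, -1.1, 0.1]
opening: 0.0002
grasp_force: 0.0
```

Request:
{"fn": "play_rows", "kwargs": {
  "rows": [
    {"tx":0,"ty":0,"tz":0.1,"ax":0,"ay":0,"az":0,"jaw":-1},
    {"tx":0,"ty":0,"tz":0,"ax":0,"ay":0,"az":0,"jaw":-1}
  ]
}}

```text
t: 13.98
tcp_pos: [0.435, -0.0095, -0.0112]
eef_rot: [-180.0, -0.0, 92.7]
force: [0.5, -0.2, -0.1]
opening: -0.0
grasp_force: 0.0
```

Request:
{"fn": "play_rows", "kwargs": {
  "rows": [
    {"tx":0,"ty":0,"tz":0.1,"ax":0,"ay":0,"az":0,"jaw":-1},
    {"tx":0,"ty":0,"tz":0,"ax":0,"ay":0,"az":0,"jaw":-1}
  ]
}}

```text
t: 14.22
tcp_pos: [0.4351, -0.0095, -0.0114]
eef_rot: [180.0, -0.0, 92.7]
force: [-1.3, 0.1, 9.0]
opening: -0.0
grasp_force: 4.2
```

Run:
```python
from h import *
# tip lower edge in the scene view vs earlier picture: track dark finger column
for f in ['s5.png','s6.png']:
    if f=='s6.png': m,im=shot("scene",f)
    else: im=np.load('pics/s5.png.npy')
    g=cv2.cvtColor(im,cv2.COLOR_RGB2GRAY); print(f,[ (u,int(np.max(np.nonzero(g[255:290,u]<80)[0],initial=-1))+255) for u in range(326,338,2)])
    print(g[262:290,331])
```

```text
s5.png [(326, 257), (328, 270), (330, 260), (332, 261), (334, 270), (336, 269)]
[ 96 100 102 100 100 101 100  99 102 102 111 142 186 212 219 220 220 219
 218 220 221 221 220 221 220 219 218 218]
s6.png [(326, 264), (328, 276), (330, 267), (332, 268), (334, 277), (336, 274)]
[ 35  36  39  44  59  77  92  98 100 103 101 102 100  99  99 101 105 117
 137 151 161 173 192 208 214 213 209 206]
```

Contact at a reported z of -11.4 mm, so shut tip height = reported z + 11.4 mm. I'll go back over the bearing and grip with tips about 3.5 mm above the table.

Request:
{"fn": "play_rows", "kwargs": {
  "rows": [
    {"tx":0,"ty":0,"tz":-5,"ax":0,"ay":0,"az":0,"jaw":-1},
    {"tx":-3.8,"ty":0,"tz":0,"ax":0,"ay":0,"az":0,"jaw":0.5},
    {"tx":0,"ty":0,"tz":0,"ax":0,"ay":0,"az":0,"jaw":0.5},
    {"tx":0,"ty":0,"tz":0,"ax":0,"ay":0,"az":0,"jaw":0.5},
    {"tx":0,"ty":0,"tz":2.3,"ax":0,"ay":0,"az":0,"jaw":0.5},
    {"tx":0,"ty":0,"tz":2.3,"ax":0,"ay":0,"az":0,"jaw":0.3},
    {"tx":0,"ty":0,"tz":0,"ax":0,"ay":0,"az":0,"jaw":0.1},
    {"tx":0,"ty":0,"tz":0,"ax":0,"ay":0,"az":0,"jaw":0}
  ]
}}

```text
t: 15.28
tcp_pos: [0.4369, -0.047, -0.0079]
eef_rot: [-180.0, -0.0, 92.7]
force: [-0.2, -0.6, 0.3]
opening: 0.0431
grasp_force: 0.0
```

Request:
{"fn": "play_rows", "kwargs": {
  "rows": [
    {"tx":0,"ty":0,"tz":0,"ax":0,"ay":0,"az":0,"jaw":-0.3},
    {"tx":0,"ty":0,"tz":0,"ax":0,"ay":0,"az":0,"jaw":-1},
    {"tx":0,"ty":0,"tz":0,"ax":0,"ay":0,"az":0,"jaw":-1},
    {"tx":0,"ty":0,"tz":0,"ax":0,"ay":0,"az":0,"jaw":-1}
  ]
}}

```text
t: 15.78
tcp_pos: [0.4374, -0.0473, -0.007]
eef_rot: [179.9, -0.0, 92.7]
force: [-0.8, -0.0, 6.1]
opening: 0.0273
grasp_force: 58.9
```

Gripped at 59 N with an opening of 27 mm. Lifting to check that it holds.

Request:
{"fn": "play_rows", "kwargs": {
  "rows": [
    {"tx":0,"ty":0,"tz":-3,"ax":0,"ay":0,"az":0,"jaw":-1},
    {"tx":0,"ty":0,"tz":-4,"ax":0,"ay":0,"az":0,"jaw":-1},
    {"tx":0,"ty":0,"tz":0,"ax":0,"ay":0,"az":0,"jaw":-1},
    {"tx":0,"ty":0,"tz":0,"ax":0,"ay":0,"az":0,"jaw":-1}
  ]
}}

```text
t: 16.27
tcp_pos: [0.4367, -0.0472, 0.0619]
eef_rot: [180.0, -0.0, 92.7]
force: [0.3, -0.5, -1.2]
opening: 0.0274
grasp_force: 59.3
```

Run:
```python
from h import *
s=state(); print(s['t'],s['tcp_pos'],s['opening'],s['grasp_force'],s['force'])
m,im=shot("wrist","w7.png"); np.save('pics/m7.npy',m)
K=m['camera_matrix'];Rm=R.from_euler('xyz',m['attitude'],degrees=True).as_matrix()
def pr(p):
    q=K@(Rm.T@(np.array(p)-m['xyz']));return q[:2]/q[2]
t=s['tcp_pos'];zt=t[2]+.0114
print("tip",pr((t[0],t[1],zt)),"table spot",pr((.437,-.0475,.009)))
w=cv2.resize(im[200:400,200:440],None,fx=3,fy=3,interpolation=cv2.INTER_CUBIC);cv2.imwrite('pics/w7c.png',w[:,:,::-1])
```

```text
16.275 [ 0.43665889 -0.04716375  0.06189289] 0.02741114862383072 59.25298115238547 [ 0.2861367  -0.48076326 -1.22334531]
tip [320.8044157  269.82422183] table spot [321.00492341 221.27035296]
```

View pics/w7c.png

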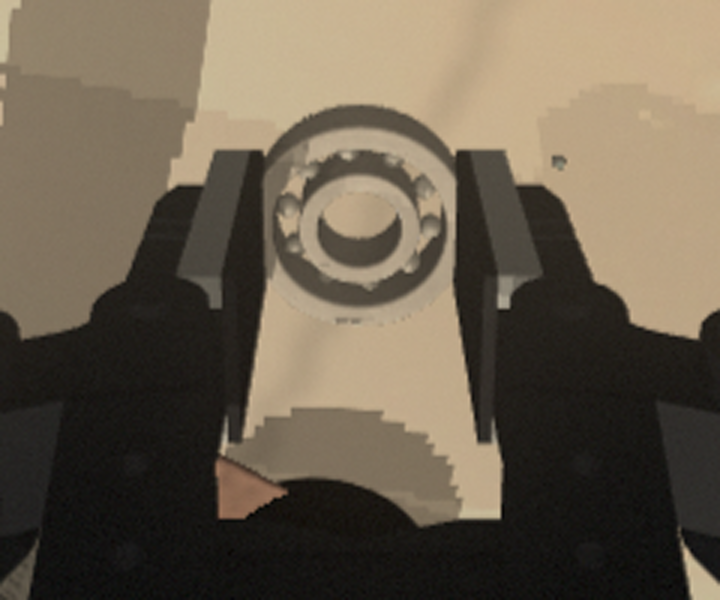

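The bearing sits level between the pads with its hole centre at crop (360,228), which is full px (319.7,275.7). I'll compute its offset from the TCP and the shift to the pocket.

Run:
```python
from h import *
m=np.load('pics/m7.npy',allow_pickle=True).item(); m2=np.load('pics/m2.npy',allow_pickle=True).item()
for f in ['m3','m4']: pass
s=state(); t=s['tcp_pos']
b=plane(m,319.7,275.7,.078); print("bearing held",b,"off",b[:2]-t[:2])
p=plane(m2,463.6,127.6,.028)
# same pocket rim in the closer w4 picture: screws there too
m4=np.load('pics/m4.npy',allow_pickle=True).item(); g=cv2.cvtColor(np.load('pics/w4.png.npy'),cv2.COLOR_RGB2GRAY)
def dark(x0,y0,x1,y1):
    w=g[y0:y1,x0:x1].astype(float); w=np.clip(np.median(w)-w-40,0,None); yy,xx=np.mgrid[y0:y1,x0:x1]
    return plane(m4,(w*xx).sum()/w.sum(),(w*yy).sum()/w.sum(),.028)
A,B,C=dark(502,78,518,93),dark(576,78,590,93),dark(479,246,492,259); print(A,B,C)
ey=(A-C)[:2]/np.linalg.norm((A-C)[:2]); L=np.linalg.norm(A-C); c=(A+B)[:2]/2-ey*L/2
print("yaw",np.degrees(np.arctan2(-ey[0],ey[1])),L,"pocket",c+ey*.032,"knob",c-ey*.038,"rim w2",p)
d=c+ey*.032-b[:2]; y=np.radians(s['eef_rot'][2]); print("tx,ty cm",100*np.array([np.cos(y)*d[0]+np.sin(y)*d[1], np.sin(y)*d[0]-np.cos(y)*d[1]]),t)
```

```text
bearing held [ 0.43618477 -0.04754471  0.078     ] off [-7.31458841e-05 -3.56645924e-04]
[ 0.54886845 -0.00106113  0.028     ] [0.5929586  0.00102108 0.028     ] [ 0.55415748 -0.11137959  0.028     ]
yaw 2.744848508157722 0.1104451822756795 pocket [ 0.57202561 -0.02321597] knob [ 0.57537779 -0.09313566] rim w2 [ 0.57111485 -0.02262517  0.028     ]
tx,ty cm [ 1.78733521 13.68399269] [ 0.43625791 -0.04718807  0.06142242]
```

Request:
{"fn": "play_rows", "kwargs": {
  "rows": [
    {"tx":0,"ty":4.6,"tz":-1,"ax":0,"ay":0,"az":0,"jaw":-1},
    {"tx":0.9,"ty":4.6,"tz":0,"ax":0,"ay":0,"az":0,"jaw":-1},
    {"tx":0.9,"ty":4.45,"tz":0,"ax":0,"ay":0,"az":0,"jaw":-1},
    {"tx":0,"ty":0,"tz":0,"ax":0,"ay":0,"az":0,"jaw":-1},
    {"tx":0,"ty":0,"tz":2.4,"ax":0,"ay":0,"az":0,"jaw":-1},
    {"tx":0,"ty":0,"tz":2.2,"ax":0,"ay":0,"az":0,"jaw":-1},
    {"tx":0,"ty":0,"tz":0,"ax":0,"ay":0,"az":0,"jaw":-1},
    {"tx":0,"ty":0,"tz":0,"ax":0,"ay":0,"az":0,"jaw":-1}
  ]
}}

```text
t: 17.32
tcp_pos: [0.5719, -0.0236, 0.0259]
eef_rot: [-180.0, 0.0, 92.7]
force: [0.4, -0.5, -0.7]
opening: 0.0276
grasp_force: 59.3
```

Run:
```python
from h import *
s=state(); t=s['tcp_pos']; print(t,s['eef_rot'],s['opening'],s['force'])
d=np.array([.5717,-.0230])-(t[:2]+[-.0001,-.0004]); y=np.radians(s['eef_rot'][2]); print("tx,ty cm",100*np.array([np.cos(y)*d[0]+np.sin(y)*d[1], np.sin(y)*d[0]-np.cos(y)*d[1]]))
```

```text
[ 0.57187701 -0.02357207  0.02594254] [-1.79951818e+02  1.21963175e-02  9.26571883e+01] 0.027608907662653556 [ 0.42113607 -0.48138183 -0.65008287]
tx,ty cm [ 0.09745959 -0.00318587]
```

Request:
{"fn": "play_rows", "kwargs": {
  "rows": [
    {"tx":0.1,"ty":0,"tz":0.3,"ax":0,"ay":0,"az":0,"jaw":-1},
    {"tx":0,"ty":0,"tz":0,"ax":0,"ay":0,"az":0,"jaw":-1}
  ]
}}

```text
t: 17.58
tcp_pos: [0.5725, -0.0218, 0.0233]
eef_rot: [180.0, -0.0, 92.7]
force: [0.5, -0.5, 0.8]
opening: 0.0274
grasp_force: 59.3
```

Request:
{"fn": "play_rows", "kwargs": {
  "rows": [
    {"tx":0,"ty":0,"tz":0.2,"ax":0,"ay":0,"az":0,"jaw":-1},
    {"tx":0,"ty":0,"tz":0,"ax":0,"ay":0,"az":0,"jaw":-1}
  ]
}}

```text
t: 17.82
tcp_pos: [0.5723, -0.0221, 0.0209]
eef_rot: [-180.0, 0.0, 92.7]
force: [-0.3, 0.1, 0.5]
opening: 0.0276
grasp_force: 59.3
```

Request:
{"fn": "play_rows", "kwargs": {
  "rows": [
    {"tx":0,"ty":0,"tz":0.15,"ax":0,"ay":0,"az":0,"jaw":-1},
    {"tx":0,"ty":0,"tz":0,"ax":0,"ay":0,"az":0,"jaw":-1}
  ]
}}

```text
t: 18.08
tcp_pos: [0.5723, -0.0221, 0.0193]
eef_rot: [-180.0, 0.0, 92.7]
force: [-0.1, 0.1, 0.6]
opening: 0.0277
grasp_force: 59.3
```

Request:
{"fn": "play_rows", "kwargs": {
  "rows": [
    {"tx":0,"ty":0,"tz":0.1,"ax":0,"ay":0,"az":0,"jaw":-1},
    {"tx":0,"ty":0,"tz":0,"ax":0,"ay":0,"az":0,"jaw":-1},
    {"tx":0,"ty":0,"tz":0,"ax":0,"ay":0,"az":0,"jaw":-0.2},
    {"tx":0,"ty":0,"tz":0,"ax":0,"ay":0,"az":0,"jaw":0},
    {"tx":0,"ty":0,"tz":0,"ax":0,"ay":0,"az":0,"jaw":0.2},
    {"tx":0,"ty":0,"tz":0,"ax":0,"ay":0,"az":0,"jaw":0.2}
  ]
}}

```text
t: 18.82
tcp_pos: [0.5724, -0.0221, 0.0184]
eef_rot: [180.0, 0.0, 92.7]
force: [-0.0, -0.0, 0.2]
opening: 0.0511
grasp_force: 0.0
```

Request:
{"fn": "play_rows", "kwargs": {
  "rows": [
    {"tx":0,"ty":0,"tz":-4,"ax":0,"ay":0,"az":0,"jaw":0.2},
    {"tx":0,"ty":0,"tz":-4.5,"ax":0,"ay":0,"az":0,"jaw":0.2},
    {"tx":-3.5,"ty":0,"tz":-1,"ax":0,"ay":0,"az":0,"jaw":0.2},
    {"tx":-3.5,"ty":0,"tz":0,"ax":0,"ay":0,"az":0,"jaw":0.5},
    {"tx":0,"ty":0,"tz":0,"ax":0,"ay":0,"az":0,"jaw":0.5},
    {"tx":0,"ty":0,"tz":0,"ax":0,"ay":0,"az":0,"jaw":0.5}
  ]
}}

```text
t: 19.58
tcp_pos: [0.5754, -0.091, 0.1131]
eef_rot: [-180.0, -0.1, 92.7]
force: [-0.3, 1.1, -0.5]
opening: 0.064
grasp_force: 0.0
```

Run:
```python
from h import *
s=state(); t=s['tcp_pos']; print(s['t'],t,s['eef_rot'],s['opening'],s['force'])
m,im=shot("wrist","w8.png"); np.save('pics/m8.npy',m)
g=cv2.cvtColor(im,cv2.COLOR_RGB2GRAY)
K=m['camera_matrix'];Rm=R.from_euler('xyz',m['attitude'],degrees=True).as_matrix()
def pr(p):
    q=K@(Rm.T@(np.array(p)-m['xyz']));return q[:2]/q[2]
pc=pr((.5719,-.0230,.028)); print("pocket px expected",pc,"screws",pr((.54887,-.00106,.028)),pr((.59296,.00102,.028)), "bearing top expected",pr((.5719,-.0230,.033)))
x0,y0=(pc-40).astype(int); a=g[y0:y0+80,x0:x0+80]
# dark annulus (ball race) of bearing: print coarse ascii
q=cv2.resize(a,(40,40),interpolation=cv2.INTER_AREA)
for r in q: print(''.join(' .:-=+*#%@'[::-1][min(9,int(v)*10//256)] for v in r))
f=6;b=cv2.medianBlur(cv2.resize(a,None,fx=f,fy=f,interpolation=cv2.INTER_CUBIC),7)
for rng in [(8,13),(14,18),(19,25)]:
    c=cv2.HoughCircles(b,cv2.HOUGH_GRADIENT,1,5,param1=100,param2=18,minRadius=rng[0]*f,maxRadius=rng[1]*f)
    if c is not None:
        for u,v,r in c[0][:2]:
            U,V=(u+.5)/f-.5+x0,(v+.5)/f-.5+y0; print(U,V,r/f,plane(m,U,V,.033))
```

```text
19.575 [ 0.57542501 -0.09101498  0.1131175 ] [-1.79960156e+02 -7.34194629e-02  9.27155499e+01] 0.06401905046455252 [-0.31515641  1.09507562 -0.50580649]
pocket px expected [320.02253426 104.8659861 ] screws [285.11578756  67.00603919] [355.27146827  66.97695188] bearing top expected [320.0251409 105.0877988]
+***=::::::::::::::::::::::::::::::=***+
****+::::::::::::::::::::::::::::::+****
+***=::::::::::::::::::::::::::::::+***=
:++=::::::::::::-========--:::::::::++=:
::::::::::::::::=+++++++===-::::::::::::
:::::::::::::=++++===+++++=-::::::::::::
::::::::::::-++==========+++==::::::::::
:::::::::::++====------=====+=::::::::::
:::::::::-=+==--::::::::--===+=--:::::::
::::::::-=+==-:::-----::::-===++-:::::::
::::::::-===-:--=+++++==--::===+-:::::::
:::::::--==----==++++=+=+=-::==+=:::::::
::::::--:----====++++=+==+=---===-::::::
::::::=::---===+=-----=*+++=---++=::::::
:::::--:--:=+-=+-::::::-====---=+=::::::
:::::--:---+===-:--:-::::=+=+---+=-:::::
:::::=:-::=+=--:-======-:-+-==--+--:::::
:::::=:-::+++-:-+====+==-:====--=--:::::
:::::=::::*-=-:=========-:-:=+::=--:::::
::::-=:::-*
[... 598 characters left out ...]
:::::
:::::::::::::-=++=====+++==------:::::::
:::::::::::::::--==================-::::
::::::::::::::::::::--=============-::::
::::::::::::::::::::-===============-:::
::::::::::::::::::::================-:::
::::::::::::::::::::================-:::
319.6666679382324 104.0 9.933333 [ 0.57164152 -0.02234579  0.033     ]
321.3333320617676 103.16666793823242 11.8 [ 0.57267205 -0.02178773  0.033     ]
321.0 107.16666793823242 16.949999 [ 0.57257912 -0.02424471  0.033     ]
318.3333320617676 106.16666793823242 17.9 [ 0.5708584  -0.02371087  0.033     ]
319.6666679382324 104.0 20.333334 [ 0.57164152 -0.02234579  0.033     ]
321.0 103.66666793823242 21.483332 [ 0.57247586 -0.02210268  0.033     ]
```

The intensity map shows the bearing flat and concentric in the pocket, centred at (0.5716,-0.0223) with an even gap all round, and the carriage hasn't moved. Now for the knob.

Request:
{"fn": "play_rows", "kwargs": {
  "rows": [
    {"tx":-0.2,"ty":0,"tz":2,"ax":0,"ay":0,"az":0,"jaw":0.5},
    {"tx":0,"ty":0,"tz":3,"ax":0,"ay":0,"az":0,"jaw":0.5},
    {"tx":0,"ty":0,"tz":3.1,"ax":0,"ay":0,"az":0,"jaw":0.5},
    {"tx":0,"ty":0,"tz":0,"ax":0,"ay":0,"az":0,"jaw":0},
    {"tx":0,"ty":0,"tz":0,"ax":0,"ay":0,"az":0,"jaw":-0.3},
    {"tx":0,"ty":0,"tz":0,"ax":0,"ay":0,"az":0,"jaw":-0.4}
  ]
}}

```text
t: 20.38
tcp_pos: [0.5768, -0.0939, 0.0338]
eef_rot: [179.8, 0.0, 92.7]
force: [-0.2, 0.1, 0.3]
opening: 0.0255
grasp_force: 0.0
```

Request:
{"fn": "play_rows", "kwargs": {
  "rows": [
    {"tx":0,"ty":0,"tz":0,"ax":0,"ay":0,"az":0,"jaw":-0.6},
    {"tx":0,"ty":0,"tz":0,"ax":0,"ay":0,"az":0,"jaw":-1},
    {"tx":0,"ty":0,"tz":0,"ax":0,"ay":0,"az":0,"jaw":-1},
    {"tx":0,"ty":0,"tz":0,"ax":0,"ay":0,"az":0,"jaw":-1}
  ]
}}

```text
t: 20.88
tcp_pos: [0.5757, -0.094, 0.034]
eef_rot: [180.0, -0.0, 92.7]
force: [-2.1, 1.0, 5.9]
opening: 0.0209
grasp_force: 60.3
```

Knob gripped (20.9 mm, 60 N). Sliding 30 mm, then small steps while watching the force along y.

Request:
{"fn": "play_rows", "kwargs": {
  "rows": [
    {"tx":0.5,"ty":0,"tz":0,"ax":0,"ay":0,"az":0,"jaw":-1},
    {"tx":0.5,"ty":0,"tz":0,"ax":0,"ay":0,"az":0,"jaw":-1},
    {"tx":0.5,"ty":0,"tz":0,"ax":0,"ay":0,"az":0,"jaw":-1},
    {"tx":0.5,"ty":0,"tz":0,"ax":0,"ay":0,"az":0,"jaw":-1},
    {"tx":0.5,"ty":0,"tz":0,"ax":0,"ay":0,"az":0,"jaw":-1},
    {"tx":0.3,"ty":0,"tz":0,"ax":0,"ay":0,"az":0,"jaw":-1}
  ]
}}

```text
t: 21.62
tcp_pos: [0.5749, -0.076, 0.0341]
eef_rot: [179.8, 0.8, 92.4]
force: [-1.4, -14.1, 2.4]
opening: 0.0206
grasp_force: 59.9
```

Request:
{"fn": "play_rows", "kwargs": {
  "rows": [
    {"tx":0.15,"ty":0,"tz":0,"ax":0,"ay":0,"az":0,"jaw":-1},
    {"tx":0.15,"ty":0,"tz":0,"ax":0,"ay":0,"az":0,"jaw":-1}
  ]
}}

```text
t: 21.88
tcp_pos: [0.5747, -0.0721, 0.0341]
eef_rot: [179.8, 0.7, 92.4]
force: [-0.7, -12.1, 3.6]
opening: 0.0206
grasp_force: 60.0
```

Request:
{"fn": "play_rows", "kwargs": {
  "rows": [
    {"tx":0.15,"ty":0,"tz":0,"ax":0,"ay":0,"az":0,"jaw":-1},
    {"tx":0.15,"ty":0,"tz":0,"ax":0,"ay":0,"az":0,"jaw":-1}
  ]
}}

```text
t: 22.12
tcp_pos: [0.5745, -0.069, 0.034]
eef_rot: [179.8, 0.7, 92.4]
force: [-2.3, -12.0, 3.8]
opening: 0.0207
grasp_force: 60.0
```

Request:
{"fn": "play_rows", "kwargs": {
  "rows": [
    {"tx":0.15,"ty":0,"tz":0,"ax":0,"ay":0,"az":0,"jaw":-1},
    {"tx":0.15,"ty":0,"tz":0,"ax":0,"ay":0,"az":0,"jaw":-1}
  ]
}}

```text
t: 22.38
tcp_pos: [0.5744, -0.066, 0.034]
eef_rot: [179.8, 0.7, 92.4]
force: [-2.0, -13.2, 4.0]
opening: 0.0209
grasp_force: 60.0
```

Request:
{"fn": "play_rows", "kwargs": {
  "rows": [
    {"tx":0.15,"ty":0,"tz":0,"ax":0,"ay":0,"az":0,"jaw":-1},
    {"tx":0.15,"ty":0,"tz":0,"ax":0,"ay":0,"az":0,"jaw":-1}
  ]
}}

```text
t: 22.62
tcp_pos: [0.5742, -0.063, 0.0341]
eef_rot: [179.8, 0.7, 92.4]
force: [-1.3, -12.0, 2.8]
opening: 0.0207
grasp_force: 60.0
```

A steady 12 N while moving is more than the stated 1 N drag. I'll check whether the carriage follows or the pads are slipping.

Run:
```python
from h import *
s=state(); t=s['tcp_pos']; print(s['t'],t,s['eef_rot'],s['opening'],s['force'],s['ft_torque'])
m,im=shot("wrist","w9.png"); np.save('pics/m9.npy',m)
g=cv2.cvtColor(im,cv2.COLOR_RGB2GRAY); print(m['xyz'],m['attitude'])
q=cv2.resize(g[0:260,200:460],(65,52),interpolation=cv2.INTER_AREA)
for r in q: print(''.join(' .:-=+*#%@'[::-1][min(9,int(v)*10//256)] for v in r))
K=m['camera_matrix'];Rm=R.from_euler('xyz',m['attitude'],degrees=True).as_matrix()
for y in (-.023,.008):
    p=K@(Rm.T@(np.array((.5719,y,.033))-m['xyz']));p=p[:2]/p[2];print(y,p,(p-[200,0])/[4,5])
```

```text
22.625 [ 0.57424599 -0.06298901  0.03406369] [179.84069898   0.661212    92.4388902 ] 0.02071857269344068 [ -1.34676539 -12.03834132   2.83708458] [-2.10212261  0.44956101  0.31504103]
[0.57007189 0.01350173 0.18796572] [ 1.62483964e+02 -1.17045567e-01  2.41028777e+00]
----------=*#####++++++*%%%%%%%%%%%*++++++#%%%%#+-=++++++++++++++
----------=+#####++++++*%%%%%%%%%%%*++++++#%%#%#+-=++++++++++++++
----------=+#####++++++*%%%%%%%%%%#*++++++#%%###*-=++++++++++++++
----------=+#####+++++++%%%%%#%%%%#*++++++#%%###+-+++++++++++++++
----------=+#####+++++++%%%%#######*++++++#####*+=+++++++++++++++
----------==+++++=====-------=+++=========+++=+*+++++++++++++++++
----------==+=========-:::::-=================+*+++++++++++++++++
-----------=+=+**+=====-::::=============+**+=+*+++++++++++++++++
-----------=+=*###=====:::::=============*#**:=*+++++++++++++++++
-----------=+=*###=====::::-=============+#*+:=*+++++++++++++++++
-----------====+*+==========+++++========:==::++++++++++=---====-
=-----------===========++**++++++*++====-:::::+++++++++=---------
==---------=+=========+*+++++++++++++=
[... 2022 characters left out ...]
=::::::::-++++++++++=+++++++=:=+-------------------
--------------=-:::::::=++++++++++=+++++++-:==-------------------
--------------=-:::::::--=++++++++=+++====-:+--------------------
----------------::::::::-+********+++=::::::+--------------------
----------------::::::::+##########++--:::::=--------------------
---------------=:::::::-##%%%%%%%%%#+-----::+--------------------
------------=--=::::---+%%%%%%%%%%%%+-------+--------------------
------------=--=:::-###%%%%%%%%%%%%%%###=---+--------------------
------------=--=:::+###%%%%%%%%%%%%%%###+---+--------------------
-0.023 [319.30933722 175.66426215] [29.82733431 35.13285243]
0.008 [322.42520045 103.33431789] [30.60630011 20.66686358]
```

The bearing is at about (322,103), matching the predicted y of 0.008, so the carriage followed the full 31 mm with the bearing in place. The baseline drag is simply about 12 N here, so I'll look for a dip and then a rise around that level.

Request:
{"fn": "play_rows", "kwargs": {
  "rows": [
    {"tx":0.15,"ty":0,"tz":0,"ax":0,"ay":0,"az":0,"jaw":-1},
    {"tx":0.15,"ty":0,"tz":0,"ax":0,"ay":0,"az":0,"jaw":-1}
  ]
}}

```text
t: 22.92
tcp_pos: [0.5741, -0.0599, 0.034]
eef_rot: [179.8, 0.7, 92.4]
force: [-0.9, -12.3, 3.2]
opening: 0.0209
grasp_force: 60.0
```

Request:
{"fn": "play_rows", "kwargs": {
  "rows": [
    {"tx":0.15,"ty":0,"tz":0,"ax":0,"ay":0,"az":0,"jaw":-1},
    {"tx":0.15,"ty":0,"tz":0,"ax":0,"ay":0,"az":0,"jaw":-1}
  ]
}}

```text
t: 23.18
tcp_pos: [0.574, -0.0569, 0.034]
eef_rot: [179.8, 0.7, 92.4]
force: [-1.7, -12.5, 3.4]
opening: 0.0209
grasp_force: 60.0
```

Request:
{"fn": "play_rows", "kwargs": {
  "rows": [
    {"tx":0.15,"ty":0,"tz":0,"ax":0,"ay":0,"az":0,"jaw":-1},
    {"tx":0.15,"ty":0,"tz":0,"ax":0,"ay":0,"az":0,"jaw":-1}
  ]
}}

```text
t: 23.42
tcp_pos: [0.5738, -0.0539, 0.034]
eef_rot: [179.8, 0.7, 92.4]
force: [-2.9, -12.1, 3.4]
opening: 0.0208
grasp_force: 60.0
```

Request:
{"fn": "play_rows", "kwargs": {
  "rows": [
    {"tx":0.15,"ty":0,"tz":0,"ax":0,"ay":0,"az":0,"jaw":-1},
    {"tx":0.15,"ty":0,"tz":0,"ax":0,"ay":0,"az":0,"jaw":-1}
  ]
}}

```text
t: 23.68
tcp_pos: [0.5737, -0.0509, 0.034]
eef_rot: [179.9, 0.6, 92.4]
force: [-1.8, -12.5, 4.1]
opening: 0.0209
grasp_force: 60.0
```

Request:
{"fn": "play_rows", "kwargs": {
  "rows": [
    {"tx":0.15,"ty":0,"tz":0,"ax":0,"ay":0,"az":0,"jaw":-1},
    {"tx":0.15,"ty":0,"tz":0,"ax":0,"ay":0,"az":0,"jaw":-1}
  ]
}}

```text
t: 23.92
tcp_pos: [0.5735, -0.0479, 0.034]
eef_rot: [179.9, 0.6, 92.4]
force: [-1.3, -12.1, 3.7]
opening: 0.0208
grasp_force: 60.1
```

Request:
{"fn": "play_rows", "kwargs": {
  "rows": [
    {"tx":0.15,"ty":0,"tz":0,"ax":0,"ay":0,"az":0,"jaw":-1},
    {"tx":0.15,"ty":0,"tz":0,"ax":0,"ay":0,"az":0,"jaw":-1}
  ]
}}

```text
t: 24.18
tcp_pos: [0.5734, -0.0449, 0.034]
eef_rot: [179.9, 0.6, 92.4]
force: [-1.2, -11.3, 3.2]
opening: 0.0206
grasp_force: 60.1
```

Request:
{"fn": "play_rows", "kwargs": {
  "rows": [
    {"tx":0.15,"ty":0,"tz":0,"ax":0,"ay":0,"az":0,"jaw":-1},
    {"tx":0.15,"ty":0,"tz":0,"ax":0,"ay":0,"az":0,"jaw":-1}
  ]
}}

```text
t: 24.42
tcp_pos: [0.5733, -0.0419, 0.0341]
eef_rot: [179.9, 0.6, 92.4]
force: [-1.1, -11.5, 4.6]
opening: 0.0205
grasp_force: 60.1
```

Request:
{"fn": "play_rows", "kwargs": {
  "rows": [
    {"tx":0.15,"ty":0,"tz":0,"ax":0,"ay":0,"az":0,"jaw":-1},
    {"tx":0.15,"ty":0,"tz":0,"ax":0,"ay":0,"az":0,"jaw":-1}
  ]
}}

```text
t: 24.68
tcp_pos: [0.5731, -0.0389, 0.034]
eef_rot: [179.9, 0.6, 92.4]
force: [-1.4, -13.1, 4.4]
opening: 0.0209
grasp_force: 60.1
```

Request:
{"fn": "play_rows", "kwargs": {
  "rows": [
    {"tx":0.15,"ty":0,"tz":0,"ax":0,"ay":0,"az":0,"jaw":-1},
    {"tx":0.15,"ty":0,"tz":0,"ax":0,"ay":0,"az":0,"jaw":-1}
  ]
}}

```text
t: 24.92
tcp_pos: [0.5729, -0.0359, 0.034]
eef_rot: [179.9, 0.6, 92.4]
force: [-0.9, -11.8, 4.9]
opening: 0.0208
grasp_force: 60.1
```

Request:
{"fn": "play_rows", "kwargs": {
  "rows": [
    {"tx":0.15,"ty":0,"tz":0,"ax":0,"ay":0,"az":0,"jaw":-1},
    {"tx":0.15,"ty":0,"tz":0,"ax":0,"ay":0,"az":0,"jaw":-1}
  ]
}}

```text
t: 25.18
tcp_pos: [0.5728, -0.0329, 0.034]
eef_rot: [179.9, 0.6, 92.4]
force: [-2.3, -12.2, 3.5]
opening: 0.0204
grasp_force: 60.1
```

Request:
{"fn": "play_rows", "kwargs": {
  "rows": [
    {"tx":0.15,"ty":0,"tz":0,"ax":0,"ay":0,"az":0,"jaw":-1},
    {"tx":0.15,"ty":0,"tz":0,"ax":0,"ay":0,"az":0,"jaw":-1}
  ]
}}

```text
t: 25.42
tcp_pos: [0.5727, -0.0299, 0.034]
eef_rot: [179.9, 0.6, 92.4]
force: [-1.0, -12.3, 4.2]
opening: 0.0208
grasp_force: 60.1
```

Request:
{"fn": "play_rows", "kwargs": {
  "rows": [
    {"tx":0.15,"ty":0,"tz":0,"ax":0,"ay":0,"az":0,"jaw":-1},
    {"tx":0.15,"ty":0,"tz":0,"ax":0,"ay":0,"az":0,"jaw":-1}
  ]
}}

```text
t: 25.68
tcp_pos: [0.5725, -0.0269, 0.034]
eef_rot: [179.9, 0.6, 92.4]
force: [-2.1, -12.3, 4.2]
opening: 0.0209
grasp_force: 60.1
```

Request:
{"fn": "play_rows", "kwargs": {
  "rows": [
    {"tx":0.15,"ty":0,"tz":0,"ax":0,"ay":0,"az":0,"jaw":-1},
    {"tx":0.15,"ty":0,"tz":0,"ax":0,"ay":0,"az":0,"jaw":-1}
  ]
}}

```text
t: 25.92
tcp_pos: [0.5723, -0.0226, 0.034]
eef_rot: [179.9, 0.5, 92.5]
force: [-2.1, -8.7, 4.6]
opening: 0.0207
grasp_force: 60.2
```

Request:
{"fn": "play_rows", "kwargs": {
  "rows": [
    {"tx":0.15,"ty":0,"tz":0,"ax":0,"ay":0,"az":0,"jaw":-1},
    {"tx":0.15,"ty":0,"tz":0,"ax":0,"ay":0,"az":0,"jaw":-1}
  ]
}}

```text
t: 26.18
tcp_pos: [0.572, -0.0157, 0.034]
eef_rot: [179.9, 0.2, 92.6]
force: [-2.9, -6.0, 6.4]
opening: 0.0209
grasp_force: 60.4
```

Request:
{"fn": "play_rows", "kwargs": {
  "rows": [
    {"tx":0.15,"ty":0,"tz":0,"ax":0,"ay":0,"az":0,"jaw":-1},
    {"tx":0.15,"ty":0,"tz":0,"ax":0,"ay":0,"az":0,"jaw":-1}
  ]
}}

```text
t: 26.42
tcp_pos: [0.572, -0.0152, 0.034]
eef_rot: [179.9, 0.4, 92.5]
force: [-1.9, -9.9, 4.9]
opening: 0.021
grasp_force: 60.2
```

Request:
{"fn": "play_rows", "kwargs": {
  "rows": [
    {"tx":0.15,"ty":0,"tz":0,"ax":0,"ay":0,"az":0,"jaw":-1},
    {"tx":0.15,"ty":0,"tz":0,"ax":0,"ay":0,"az":0,"jaw":-1}
  ]
}}

```text
t: 26.68
tcp_pos: [0.5719, -0.015, 0.034]
eef_rot: [179.9, 0.6, 92.5]
force: [-2.1, -14.1, 4.5]
opening: 0.0207
grasp_force: 60.1
```

The click is clear: the carriage jumped to y ≈ -0.0155 and then stayed while the force climbed from 6 to 14 N. I'll relax the push and probe backwards to bracket the notch middle.

Request:
{"fn": "play_rows", "kwargs": {
  "rows": [
    {"tx":-0.4,"ty":0,"tz":0,"ax":0,"ay":0,"az":0,"jaw":-1},
    {"tx":-0.3,"ty":0,"tz":0,"ax":0,"ay":0,"az":0,"jaw":-1},
    {"tx":0,"ty":0,"tz":0,"ax":0,"ay":0,"az":0,"jaw":-1}
  ]
}}

```text
t: 27.05
tcp_pos: [0.5719, -0.0151, 0.034]
eef_rot: [180.0, 0.1, 92.6]
force: [-2.6, -2.2, 6.7]
opening: 0.021
grasp_force: 60.5
```

Request:
{"fn": "play_rows", "kwargs": {
  "rows": [
    {"tx":-0.4,"ty":0,"tz":0,"ax":0,"ay":0,"az":0,"jaw":-1},
    {"tx":0,"ty":0,"tz":0,"ax":0,"ay":0,"az":0,"jaw":-1}
  ]
}}

```text
t: 27.3
tcp_pos: [0.5719, -0.0153, 0.0339]
eef_rot: [-180.0, -0.2, 92.7]
force: [-4.3, 2.2, 9.2]
opening: 0.0204
grasp_force: 60.7
```

Request:
{"fn": "play_rows", "kwargs": {
  "rows": [
    {"tx":-0.3,"ty":0,"tz":0,"ax":0,"ay":0,"az":0,"jaw":-1},
    {"tx":0,"ty":0,"tz":0,"ax":0,"ay":0,"az":0,"jaw":-1}
  ]
}}

```text
t: 27.55
tcp_pos: [0.5719, -0.0155, 0.0339]
eef_rot: [-180.0, -0.4, 92.8]
force: [-3.2, 6.7, 9.3]
opening: 0.021
grasp_force: 60.8
```

Request:
{"fn": "play_rows", "kwargs": {
  "rows": [
    {"tx":-0.3,"ty":0,"tz":0,"ax":0,"ay":0,"az":0,"jaw":-1},
    {"tx":0,"ty":0,"tz":0,"ax":0,"ay":0,"az":0,"jaw":-1}
  ]
}}

```text
t: 27.8
tcp_pos: [0.5719, -0.0157, 0.0339]
eef_rot: [-179.9, -0.6, 92.9]
force: [-3.7, 9.1, 9.8]
opening: 0.0206
grasp_force: 60.9
```

Request:
{"fn": "play_rows", "kwargs": {
  "rows": [
    {"tx":-0.2,"ty":0,"tz":0,"ax":0,"ay":0,"az":0,"jaw":-1},
    {"tx":0,"ty":0,"tz":0,"ax":0,"ay":0,"az":0,"jaw":-1}
  ]
}}

```text
t: 28.05
tcp_pos: [0.572, -0.0158, 0.0339]
eef_rot: [-179.9, -0.7, 92.9]
force: [-3.2, 12.1, 11.1]
opening: 0.0206
grasp_force: 61.0
```

Request:
{"fn": "play_rows", "kwargs": {
  "rows": [
    {"tx":-0.2,"ty":0,"tz":0,"ax":0,"ay":0,"az":0,"jaw":-1},
    {"tx":0,"ty":0,"tz":0,"ax":0,"ay":0,"az":0,"jaw":-1}
  ]
}}

```text
t: 28.3
tcp_pos: [0.5719, -0.0161, 0.0339]
eef_rot: [-179.9, -0.8, 93.0]
force: [-4.2, 14.2, 12.0]
opening: 0.0207
grasp_force: 61.0
```

Request:
{"fn": "play_rows", "kwargs": {
  "rows": [
    {"tx":-0.2,"ty":0,"tz":0,"ax":0,"ay":0,"az":0,"jaw":-1},
    {"tx":0,"ty":0,"tz":0,"ax":0,"ay":0,"az":0,"jaw":-1}
  ]
}}

```text
t: 28.55
tcp_pos: [0.5719, -0.0163, 0.0339]
eef_rot: [-179.9, -1.0, 93.1]
force: [-4.0, 16.7, 11.6]
opening: 0.021
grasp_force: 61.2
```

It doesn't break away at -14 N forward or +16.7 N backward, so the carriage is seated at the notch middle. Returning to neutral push and checking the bearing.

Request:
{"fn": "play_rows", "kwargs": {
  "rows": [
    {"tx":0.4,"ty":0,"tz":0,"ax":0,"ay":0,"az":0,"jaw":-1},
    {"tx":0.5,"ty":0,"tz":0,"ax":0,"ay":0,"az":0,"jaw":-1},
    {"tx":0.5,"ty":0,"tz":0,"ax":0,"ay":0,"az":0,"jaw":-1},
    {"tx":0,"ty":0,"tz":0,"ax":0,"ay":0,"az":0,"jaw":-1},
    {"tx":0,"ty":0,"tz":0,"ax":0,"ay":0,"az":0,"jaw":-1},
    {"tx":0,"ty":0,"tz":0,"ax":0,"ay":0,"az":0,"jaw":-1},
    {"tx":0,"ty":0,"tz":0,"ax":0,"ay":0,"az":0,"jaw":-1}
  ]
}}

```text
t: 29.42
tcp_pos: [0.5719, -0.0155, 0.034]
eef_rot: [180.0, 0.0, 92.7]
force: [-3.0, -0.8, 7.8]
opening: 0.0206
grasp_force: 60.6
```

Run:
```python
from h import *
s=state(); t=s['tcp_pos']; print(s['t'],t,s['force'],s['grasp_force'])
m,im=shot("wrist","w10.png")
g=cv2.cvtColor(im,cv2.COLOR_RGB2GRAY)
q=cv2.resize(g[30:180,240:400],(53,38),interpolation=cv2.INTER_AREA)
for r in q: print(''.join(' .:-=+*#%@'[::-1][min(9,int(v)*10//256)] for v in r))
def cc(x0,y0,x1,y1):
    n,l,st,c=cv2.connectedComponentsWithStats((g[y0:y1,x0:x1]<90).astype(np.uint8)); return [(c[i]+[x0,y0],st[i,4]) for i in range(1,n) if 40<st[i,4]<300]
for c,a in cc(240,20,400,100): print(c,a,plane(m,*c,.028))
```

```text
29.425 [ 0.57193666 -0.01549983  0.03396536] [-2.96282148 -0.75347077  7.78635019] 60.617172718048096
---*=============:::::::::-======================#+++
---*====+=========-:::::--=================++====#+++
---*==+###+=======::::::==================*##*--=*+++
---*==#####+======::::::=================+###*=:-*+++
---+==*####======-::::::=================+###*-:-*+++
---+-=+*#*+========:-=--=================-=++=::=*+++
---+-==============:=+*********+=========:::::::=*+++
---+==============++**+++++++++**++======:::::::=*+++
---+=-==========+**+++++++++++++=+*+====-:::::::+*+++
---+--=========+*++==-=++++++++++==+*+==-:::::::+*+++
---=--========+*++=---+*******+++++=+*=:::::::::+*+++
---==-=======+*+++++**++*+++++**+++++++-::::::::++*++
---==--=====+*+++++**+++**+++*+***+++=++::::::::*+*++
---==:-=====++++++**+*++++++++*+++*++++=-:::::::*+*++
---==:-====+*++++*++**++++++++++++**+=++-:::::::*+*++
---=+:=====+*++++*+++++++++++*++*+**+-=++-:::::-*+*++
---=+::-===+++++**++++*++++++++++*+*+-===-::::==*+**+
---=+::-===+++++****+++++++++=+++++++---=-::::=+*****
---=+:::-==+++++*+++++++++
[... 688 characters left out ...]
:::::=++++==++==+++===+++++++======*+----
-----+:::::::::-==++++==++==+++====+++++=======*=----
-----+:::::::::=++++++==++==+++====+++++======+*+=---
-----+:::::::::=++++++==++==+++====++++++=====+*+----
-----+::::::::-=++++++==++==+++====++++++=====+*+----
-----+::::::::-+++++++==++==+++====++++++=====+*=----
-----=-:::::::-+++++++==++==+++====++++++=====+*-----
[257.09638554  26.04216867] 166 [0.54113509 0.0844944  0.028     ]
[265.52272727  44.76704545] 176 [0.54459651 0.07759455 0.028     ]
[372.1552795   44.22360248] 161 [0.58871079 0.07986373 0.028     ]
[313.70984456  61.43523316] 193 [0.56481274 0.0720851  0.028     ]
[316.47761194  81.43283582] 201 [0.56632567 0.06419416 0.028     ]
```

The screws show the carriage moved 78.7 mm. The bearing is centred in its pocket and everything is still, with about 1 N of push and a 60 N grip. Handing in.

```bash
python3 -c "
from h import *
print(close_job())"
```

```text
the job is handed in; nothing more can be done
None
```

I handed the job in with the bearing flat in the pocket and the carriage held at the notch by its knob, 78.7 mm from where it started; the hand-in returned no verdict.

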